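# Erect the fold-flat medicine caddy on its mat

## Robot

A 6-joint arm with a two-finger parallel gripper is mounted at the origin on the work surface. World frame = base frame: x ahead of the robot, y to its left, z up, the work surface at z = 0. Lengths are in m, angles in rad, forces in N, time in s.
With the tool pointing down it reaches from about 0.35 to 0.85 m from the base axis. Payload 8.1 kg.
Tool frame: the origin (TCP) lies on the centre line of the jaws, within the pads' length; the fingertips stand 19 mm ahead of it and the grasp point (between the pads) is the TCP (robot.tips_ahead is the distance from the TCP to the fingertips, in m); y points along the fingers, z is the direction in which the jaws open and shut, and the axes are right-handed (so a half turn about y gives the same grasp; the last joint's range is limited). The gripper opens to 93 mm and grips with 3 to 60 N. Pads are 15 mm wide; open, the fingers measure 128 mm over their backs; the gripper's body (75 mm by 188 mm) begins 65 mm behind the grasp point.
Start: joints at [1.114, 0.13, 1.488, -0, 1.523, -0.085], TCP at [0.218, 0.559, 0.2] pointing down, gripper open.
Joint ranges: [-2.96, 2.96], [-0.89, 2.26], [0.02, 2.5], [-1.34, 4.48], [0, 2.73], [-2.66, 2.66]. Speed limits (rad/s): [2.39, 2.39, 2.79, 3.14, 3.14, 3.14].

## Interface

Orientations are given as a rotation vector (axis times angle).
In Python, from plant import robot, imaging, models gives the robot as it stands.
- The arm moves only by the tool carry_out, never from a script. Its argument "motion" is one flat list of numbers, 7 for each row, row after row: the shift along the tool's x, y, z in m, then the turn, a rotation vector about the tool's x, y, z in degrees, then the opening, from -1 (shut) to 1 (fully open). A call has exactly 5 rows; each row shifts and turns the pose as measured when the row begins, along the tool's axes as they then stand; what a row does not reach is not made up. A row lasts 1/10 s, in which the tool goes at most 50 mm and 8.59 degrees, less where a joint would pass 70% of its speed; a pose out of reach is approached as far as the arm can. A call is refused whole if a number of a shift passes 0.05 or a number of a turn 8.59, either way. A call with a gripper value outside its range is refused whole. The fingers move at their own pace and stop on an object; "squeeze" is the grip in N (left out, the last holds). Time passes only in rows, so rows that do not move let the fingers close, or fill a call up. It gives the time, the measured TCP pose, the force and the opening at its end, in the units of the state.
- robot.read_state(): the state, without advancing time (a new reading comes with each control period).
- imaging.read_camera(name): name is "scene" or "top" or "wrist"; returns the picture (400x640x3 uint8, blue, green, red); there is no depth.
- imaging.camera_model(name): a dict with "K" (3x3 intrinsics, pixels), "k1" (the pictures are not rectified: a ray, as slopes to the right and down, at radius r is drawn at 1 + k1 r^2 times it, then the intrinsics apply), "position" and "orientation" of the camera in the world. Camera axes: x right, y down, z forward; pixel columns grow to the right and rows downward; lengths in m; the calibration is good to about 2 mm. A picture is of the moment at which its call begins: read the wrist's pose just before it. camera_model takes no time and is no camera call; for the wrist camera it gives the pose at the moment of the call.
- robot.close_job(): hands the job in, once; it reports no verdict.
Trained networks look in the newest picture that a camera, given by its name, has taken for a name from the list of things; names that differ only in an ending like _2 or _b are one class to them, and where a whole thing is asked for, a point or a joint stands for the part that bears it (a point fixed in the world has none). Each returns a list of dicts, best first, with "confidence" (0 to 1); they miss things now and then, are a little off and sometimes report something else, mostly with a low value. They report only what shows in the picture. A call takes as long as a camera call. They do not tell look-alikes from the thing itself.
- models.outline_of(camera, thing): "pixels" (400x640 bool, what is visible of it) and "pixel" ([column, row] in pixels, amid what is visible of it).
The state is a dict: "t": time; "q": joint angles; "dq": joint speeds; "joint_torque": joint torques, N m; "tool_pos": TCP position; "orientation": TCP orientation; "force": force on the tool from outside, world axes, zero at the start; "wrist_torque": the same for the moment, N m; "opening": finger opening in m.
Only numpy, scipy, OpenCV 4.12 (cv2) and the standard library are available. Lean on these libraries where they do the work, as an engineer would, in place of code of your own. Each camera call takes 0.05 s, during which the arm holds its last target.

## Task

Carry the folded-out teal caddy (the white plate is its handle) to the black mat and set it down, not dropped, centred and square on the mat with its fixed back wall at the white stripe, and let go of it. Only then raise its three hinged walls fully upright (the yellow bars are there to grip), so that it stands as an open box, still centred and square on the mat. Leave the other things where they are.

Things in the scene. Friction and masses are not known exactly. Their poses are not given: they have to be found in the camera images.
- caddy: loose fold-flat teal plastic caddy, 0.5 to 0.75 kg. Base 90 x 90 x 10 mm; origin at the centre of its underside, z up. Fixed back wall on its -x edge (4 mm thick, top at 55 mm). Hinged walls fold out from the edges +x (far), +y (left), -y (right). White upright carrying plate, 10 mm thick in y, from x = -41 to 23 mm, top at 65 mm, near the centre of mass
- handle (a point): point on the white carrying plate, 50 mm above the caddy's origin, 15 mm below the plate's top; the plate's faces look along y
- mat: fixed black mat, 130 x 130 mm, 3 mm thick, on the table; origin at the centre of its underside, top 3 mm higher. A white stripe runs along its -x edge: the caddy's fixed back wall belongs at that side
- wall_far (a joint): angle of the far hinged wall (caddy's +x edge), rad: 0 flat pointing outward, 1.571 upright against its stop. Friction (0.03 N m) keeps it where it is left. The wall is 80 mm long along its hinge, 4 mm thick and reaches 45 mm from the hinge line
- far_bar (a point): centre of the far wall's yellow grip bar, 65 mm from the hinge: a bar 12 mm thick and 30 mm long, parallel to the hinge, with ball-shaped ends, on a 12 mm wide neck that stands out of the middle of the wall's free edge. x points away from the hinge, y along the bar, z out of the face that ends up inside. Pinched lightly end to end (30 mm) the bar pivots between the fingers as the wall swings
- far_hinge (a point): middle of the far wall's hinge line: 45 mm from the caddy's origin towards +x, 8 mm above its underside; axes as for the grip bar
- wall_left (a joint): angle of the left hinged wall (caddy's +y edge), rad: 0 flat pointing outward, 1.571 upright against its stop. Friction (0.03 N m) keeps it where it is left. The wall is 80 mm long along its hinge, 4 mm thick and reaches 45 mm from the hinge line
- left_bar (a point): centre of the left wall's yellow grip bar, 65 mm from the hinge: a bar 12 mm thick and 30 mm long, parallel to the hinge, with ball-shaped ends, on a 12 mm wide neck that stands out of the middle of the wall's free edge. x points away from the hinge, y along the bar, z out of the face that ends up inside. Pinched lightly end to end (30 mm) the bar pivots between the fingers as the wall swings
- left_hinge (a point): middle of the left wall's hinge line: 45 mm from the caddy's origin towards +y, 8 mm above its underside; axes as for the grip bar
- wall_right (a joint): angle of the right hinged wall (caddy's -y edge), rad: 0 flat pointing outward, 1.571 upright against its stop. Friction (0.03 N m) keeps it where it is left. The wall is 80 mm long along its hinge, 4 mm thick and reaches 45 mm from the hinge line
- right_bar (a point): centre of the right wall's yellow grip bar, 65 mm from the hinge: a bar 12 mm thick and 30 mm long, parallel to the hinge, with ball-shaped ends, on a 12 mm wide neck that stands out of the middle of the wall's free edge. x points away from the hinge, y along the bar, z out of the face that ends up inside. Pinched lightly end to end (30 mm) the bar pivots between the fingers as the wall swings
- right_hinge (a point): middle of the right wall's hinge line: 45 mm from the caddy's origin towards -y, 8 mm above its underside; axes as for the grip bar
- pill_tube: bystander: upright purple pill tube with lid, 30 mm across, 70 mm tall; origin at the centre of its underside
- mug: bystander: white ceramic mug, 80 mm across, 90 mm tall, handle to its +y; origin at the centre of its underside
- thermometer: bystander: grey infrared thermometer lying down, about 155 x 38 x 36 mm, long along its x; origin under its middle
- depressor: bystander: stainless steel tongue depressor lying flat, 148 x 18 x 3 mm, long along its x; origin under its middle
- jar: bystander: amber glass jar, 60 mm across, 85 mm tall; origin at the centre of its underside
- gauze_box: bystander: white gauze box, 100 x 140 x 70 mm; origin at the centre of its underside
There are look-alikes about, which are no part of the job. Of the things that look like the caddy, the larger one is meant. There is more than one size of the mat; the job needs the larger.

How it is judged:
On the way:
1. the caddy stands centred and square on the mat, back wall at the stripe, let go, its three hinged walls still folded out (below 0.8 rad) (horizontal distance between caddy and mat below 0.022 m and angle between the x axis of caddy and the x axis of mat, either way round below 0.2 rad and z of caddy in the frame of mat below 0.008 m and angle between caddy's own z axis and vertical below 0.08 rad and x of far_hinge in the frame of mat above 0.015 m and value of joint each of wall_far, wall_left, wall_right below 0.8 rad and contact force between the fingers and caddy below 0.1 N), for 0.2 s.
At the end, for the whole second after the job is handed in: The caddy rests level on the mat, its centre within 22 mm of the mat's centre, turned less than 0.2 rad from it, its fixed back wall at the stripe, with all three hinged walls raised beyond 1.40 rad (80 degrees), released and at rest (horizontal distance between caddy and mat below 0.022 m and angle between the x axis of caddy and the x axis of mat, either way round below 0.2 rad and z of caddy in the frame of mat below 0.008 m and angle between caddy's own z axis and vertical below 0.08 rad and x of far_hinge in the frame of mat above 0.015 m and value of joint each of wall_far, wall_left, wall_right above 1.4 rad and linear speed of caddy below 0.02 m/s and contact force between the fingers and caddy below 0.1 N); the robot touches nothing.
It fails at once if a bystander (purple pill tube with lid, mug, thermometer, tongue depressor, amber jar, gauze box) is moved more than 30 mm (distance of any of pill_tube, mug, thermometer, depressor, jar, gauze_box from where it was at the start of the episode above 0.03 m).
It fails at once if the caddy is dropped: free of the arm with its underside more than 25 mm above the table (height (world z) of caddy above 0.025 m and contact force between each of the arm, the fingers and caddy below 0.01 N).
It also fails if it takes over 72 s, if anything falls off the work surface, if the arm or the gripper's body presses on something with over 40 N, if the wrist force passes 120 N, or if a joint passes its speed limit or range.

## Working session

There is one attempt and no reset: what is moved stays moved. The work goes in short steps, Python scripts to look and compute and a tool call to move; the robot and the scene stay as the last step left them, time stands still between calls to the robot, and variables do not carry over. Pictures are saved under pics/ and viewed, and the job is handed in when it is done.

Besides the shell and the picture viewer there is one more tool, called after "Emit:" as name(argument=value, ...) on one line, values as JSON. carry_out: Moves the arm, as the interface text tells. Its arguments: {"type":"object","properties":{"motion":{"type":"array","items":{"type":"number"}},"squeeze":{"type":"number"}},"required":["motion"]}

```bash
ls; mkdir -p pics
python3 - <<'E'
from plant import robot, imaging, models
import cv2,numpy as np
s=robot.read_state(); print({k:np.round(v,3).tolist() for k,v in s.items()})
for c in ["scene","top","wrist"]:
    im=imaging.read_camera(c); cv2.imwrite(f"pics/{c}0.png",im)
    m=imaging.camera_model(c); print(c,{k:np.round(v,4).tolist() for k,v in m.items()})
print(robot.tips_ahead)
E
```

```text
pics
{'t': 0.0, 'q': [1.114, 0.131, 1.489, 0.0, 1.523, -0.085], 'dq': [0.002, 0.0, -0.0, -0.001, 0.002, -0.0], 'joint_torque': [0.0, -55.988, -49.173, 0.077, 0.036, -0.0], 'tool_pos': [0.218, 0.558, 0.199], 'orientation': [-1.553, 0.292, -0.291], 'force': [0.532, -0.024, -0.465], 'wrist_torque': [-0.027, -0.021, 0.007], 'opening': 0.093}
scene {'K': [[376.9835, 0.0, 316.8067], [0.0, 376.9835, 200.0361], [0.0, 0.0, 1.0]], 'k1': -0.0088, 'position': [1.1703, 0.1922, 0.8585], 'orientation': [-1.358, -2.2434, 0.8394]}
top {'K': [[430.0424, 0.0, 321.1691], [0.0, 430.0424, 196.9756], [0.0, 0.0, 1.0]], 'k1': -0.0366, 'position': [0.4133, -0.1196, 1.3394], 'orientation': [-2.2, 2.1506, -0.1103]}
wrist {'K': [[319.6918, 0.0, 316.8144], [0.0, 319.6918, 202.3996], [0.0, 0.0, 1.0]], 'k1': 0.0197, 'position': [0.1496, 0.5861, 0.3839], 'orientation': [2.3997, 1.6431, 0.2228]}
0.019
```

View pics/scene0.png

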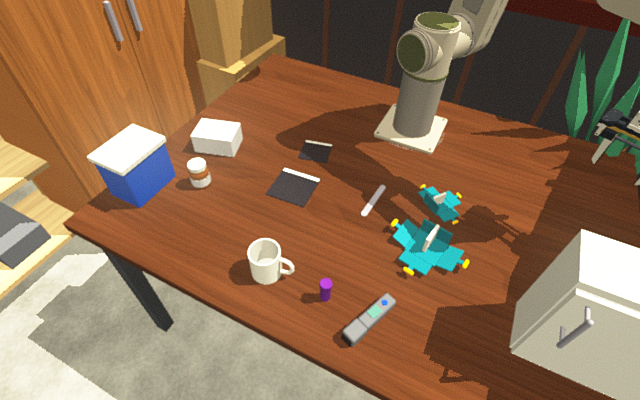

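View pics/top0.png

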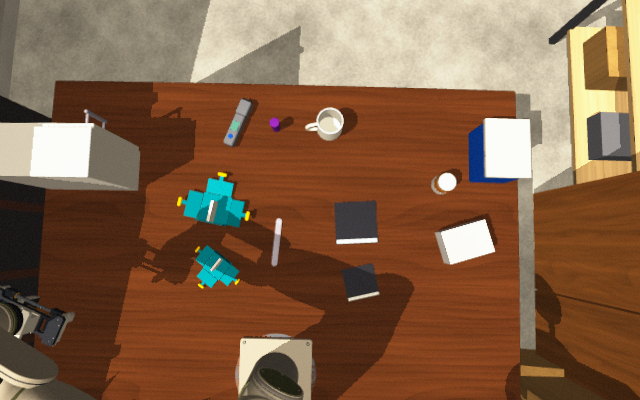

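View pics/wrist0.png

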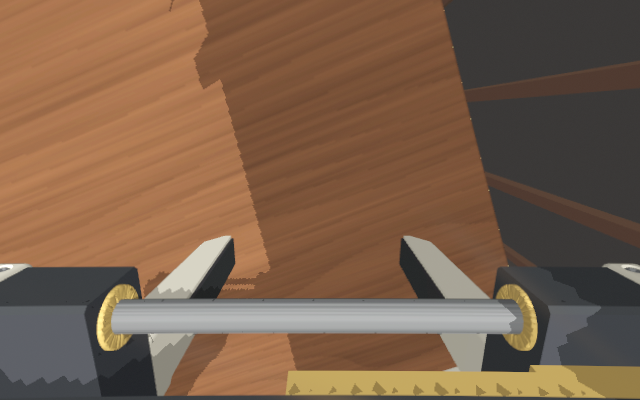

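```bash
cat > h.py <<'E'
import numpy as np,cv2
from scipy.spatial.transform import Rotation as R
from plant import robot, imaging, models
def ray(m,px):
    K=np.array(m["K"]);p=np.atleast_2d(np.asarray(px,float))
    d=(p-[K[0,2],K[1,2]])/[K[0,0],K[1,1]]
    u=d.copy()
    for _ in range(15): u=d/(1+m["k1"]*(u**2).sum(1,keepdims=True))
    v=np.c_[u,np.ones(len(u))]
    return v@R.from_rotvec(m["orientation"]).as_matrix().T
def at_z(m,px,z):
    v=ray(m,px);o=np.array(m["position"]);return o+v*((z-o[2])/v[:,2])[:,None]
def proj(m,P):
    c=(np.atleast_2d(P)-m["position"])@R.from_rotvec(m["orientation"]).as_matrix()
    u=c[:,:2]/c[:,2:];u=u*(1+m["k1"]*(u**2).sum(1,keepdims=True))
    K=np.array(m["K"]);return u*[K[0,0],K[1,1]]+[K[0,2],K[1,2]]
E
python3 - <<'E'
from h import *
im=imaging.read_camera("top");m=imaging.camera_model("top")
for n in ["caddy","far_bar","left_bar","right_bar","mat","handle"]:
    for o in models.outline_of("top",n):
        z={"mat":.003,"handle":.05}.get(n,.008)
        P=o["pixels"]; c=cv2.minAreaRect(np.argwhere(P)[:,::-1].astype(np.float32))
        print(n,round(o["confidence"],2),np.round(o["pixel"],1),P.sum(),np.round(at_z(m,[o["pixel"]],z)[0],3),
          np.round(at_z(m,cv2.boxPoints(c),z)[:,:2],3).tolist() if n=="mat" else "")
c=im[140:300,150:410];cv2.imwrite("pics/topc.png",cv2.resize(c,None,fx=3,fy=3,interpolation=cv2.INTER_CUBIC))
E
```

```text
caddy 0.95 [213.1 266.4] 1158 [0.319 0.2   0.008] 
far_bar 0.71 [218.8 186.3] 342 [0.567 0.194 0.008] 
far_bar 0.62 [208.  277.1] 199 [0.286 0.215 0.008] 
left_bar 0.67 [193.6 201.8] 469 [0.516 0.27  0.008] 
left_bar 0.33 [438.6 180.9] 398 [ 0.6   -0.493  0.008] 
right_bar 0.94 [234.3 214.5] 389 [0.48  0.142 0.008] 
right_bar 0.62 [202.2 256.8] 195 [0.347 0.235 0.008] 
mat 0.9 [355.8 222. ] 1774 [ 0.465 -0.236  0.003] [[0.533, -0.17], [0.536, -0.301], [0.399, -0.302], [0.396, -0.172]]
mat 0.59 [360.7 283.8] 1011 [ 0.276 -0.254  0.003] [[0.32, -0.193], [0.342, -0.289], [0.246, -0.312], [0.223, -0.216]]
mat 0.15 [214.2 203.9] 2156 [0.512 0.207 0.003] [[0.524, 0.334], [0.623, 0.179], [0.472, 0.081], [0.375, 0.234]]
handle 0.98 [214.3 266. ] 1168 [0.323 0.187 0.05 ] 
handle 0.61 [216.3 205.8] 2176 [0.503 0.189 0.05 ]
```

View pics/topc.png

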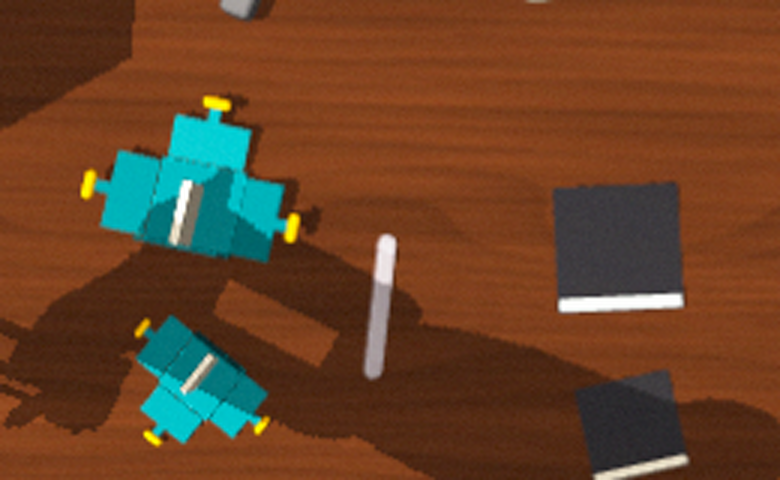

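```bash
cat >> h.py <<'E'
from scipy.optimize import least_squares
def yellow(im,roi=None):
    hsv=cv2.cvtColor(im,cv2.COLOR_BGR2HSV);k=cv2.inRange(hsv,(22,140,110),(36,255,255))
    n,l,s,c=cv2.connectedComponentsWithStats(k);return [(c[i],s[i,4]) for i in range(1,n) if s[i,4]>5]
E
python3 - <<'E'
from h import *
for c in ["top","scene"]:
    im=imaging.read_camera(c);m=imaging.camera_model(c)
    for p,a in yellow(im): print(c,np.round(p,1),a,np.round(at_z(m,[p],.008)[0],4))
E
```

```text
top [221.7 174.1] 31 [0.6054 0.1864 0.008 ]
top [178.9 201.1] 32 [0.5174 0.316  0.008 ]
top [246.8 215.7] 32 [0.477  0.1026 0.008 ]
top [196.9 249.4] 10 [0.3696 0.2526 0.008 ]
top [236.5 281.3] 13 [0.2757 0.1266 0.008 ]
top [200.2 285.6] 15 [0.2599 0.2374 0.008 ]
scene [422.6 185.6] 13 [0.2777 0.1264 0.008 ]
scene [458.5 194.6] 14 [0.2622 0.2363 0.008 ]
scene [394.  222.1] 34 [0.4598 0.0956 0.008 ]
scene [454.8 221.5] 13 [0.3742 0.2517 0.008 ]
scene [465.5 263.2] 37 [0.5025 0.311  0.008 ]
scene [408.1 270.6] 44 [0.5959 0.1824 0.008 ]
```

Run:
```python
from h import *
mt=imaging.camera_model("top");ms=imaging.camera_model("scene")
T=np.array([[221.7,174.1],[178.9,201.1],[246.8,215.7]]);S=np.array([[408.1,270.6],[465.5,263.2],[394,222.1]])
def bars(x):
    X,Y,yaw=x[:3];P=[]
    for k,a in zip((0,np.pi/2,-np.pi/2),x[3:]):
        d=45+65*np.cos(a);P.append([X+d/1e3*np.cos(yaw+k),Y+d/1e3*np.sin(yaw+k),.008+.065*np.sin(a)])
    return np.array(P)
f=lambda x:np.r_[(proj(mt,bars(x))-T).ravel(),(proj(ms,bars(x))-S).ravel()]
r=least_squares(f,[.5,.21,-.1,.1,.1,.1]);print(np.round(r.x,4));print(np.round(r.fun,1));print(bars(r.x).round(3))
# mat
im=imaging.read_camera("top")
hsv=cv2.cvtColor(im,cv2.COLOR_BGR2HSV)
o=[o for o in models.outline_of("top","mat")][0]
P=np.argwhere(o["pixels"])[:,::-1].astype(np.float32)
print(o["pixel"],np.round(cv2.boxPoints(cv2.minAreaRect(P)),1).tolist())
w=o["pixels"]&(hsv[...,2]>180)&(hsv[...,1]<60);Q=np.argwhere(w)[:,::-1];q=at_z(mt,Q,.003)[:,:2]
e=np.linalg.svd(q-q.mean(0))[2][0];print("stripe",q.mean(0).round(4),e.round(3))
im2=imaging.read_camera("scene")
for o in models.outline_of("scene","mat")[:2]:
    P=np.argwhere(o["pixels"])[:,::-1];q=at_z(ms,P,.003)[:,:2];print("scene mat",q.mean(0).round(4),len(q))
    print(cv2.minAreaRect(q.astype(np.float32)))
P=np.argwhere(models.outline_of("top","mat")[0]["pixels"])[:,::-1];q=at_z(mt,P,.003)[:,:2];print(q.mean(0).round(4),cv2.minAreaRect(q.astype(np.float32)))
for n in ["depressor","pill_tube","mug","jar","thermometer","gauze_box"]:
    for o in models.outline_of("top",n)[:1]: print(n,round(o["confidence"],2),o["pixel"],at_z(mt,[o["pixel"]],.01)[0].round(3))
```

```text
[ 0.4964  0.2035 -0.1883  0.1752  0.2807  0.3123]
[ 0.2  0.1  0.4 -0.1  0.3 -0.1  0.3  0.   0.2 -0.   0.3  0. ]
[[0.603 0.183 0.019]
 [0.516 0.309 0.026]
 [0.476 0.098 0.028]]
[362.0, 283.1] [[341.29998779296875, 268.5], [372.79998779296875, 262.20001220703125], [379.29998779296875, 294.5], [347.79998779296875, 300.79998779296875]]
stripe [ 0.2405 -0.2626] [ 0.236 -0.972]
scene mat [ 0.2889 -0.2497] 568
((0.2876124083995819, -0.25040382146835327), (0.10427534580230713, 0.09940552711486816), 13.504829406738281)
scene mat [ 0.472  -0.2327] 1246
((0.47035515308380127, -0.23397986590862274), (0.13197480142116547, 0.13213953375816345), 3.6023449897766113)
[ 0.2826 -0.2526] ((0.2830886244773865, -0.2524644434452057), (0.09999280422925949, 0.09915764629840851), 12.48537826538086)
depressor 0.83 [278.5, 243.6] [0.393 0.002 0.01 ]
pill_tube 0.4 [276.2, 124.6] [0.767 0.021 0.01 ]
mug 0.84 [329.8, 127.4] [ 0.762 -0.149  0.01 ]
jar 0.87 [441.6, 181.4] [ 0.598 -0.502  0.01 ]
thermometer 0.65 [236.9, 118.6] [0.783 0.146 0.01 ]
gauze_box 0.87 [462.8, 239.0] [ 0.42  -0.568  0.01 ]
```

Run:
```python
from h import *
mt=imaging.camera_model("top");ms=imaging.camera_model("scene")
im=imaging.read_camera("top");L=models.outline_of("top","mat")
im2=imaging.read_camera("scene");L2=models.outline_of("scene","mat")
for m,l,i in ((mt,L,im),(ms,L2,im2)):
  for o in l:
    q=at_z(m,np.argwhere(o["pixels"])[:,::-1],.003)[:,:2]; r=cv2.minAreaRect(q.astype(np.float32))
    if abs(r[0][0]-.466)<.03 and abs(r[0][1]+.235)<.03:
        hsv=cv2.cvtColor(i,cv2.COLOR_BGR2HSV)
        w=o["pixels"]&(hsv[...,2]>150)&(hsv[...,1]<70); s=at_z(m,np.argwhere(w)[:,::-1],.003)[:,:2]
        e=np.linalg.svd(s-s.mean(0))[2][0]
        b=at_z(m,np.argwhere(o["pixels"]&(hsv[...,2]<100))[:,::-1],.003)[:,:2]
        print(round(o["confidence"],2),q.mean(0),r,"stripe",s.mean(0),np.rad2deg(np.arctan2(-e[0],e[1]))%180, len(s))
print(at_z(mt,[[213.5,203]],.06), )
p=proj(mt,[[.4964,.2035,.06]]);print(p)
# white plate pixels
hsv=cv2.cvtColor(im,cv2.COLOR_BGR2HSV);w=cv2.inRange(hsv[180:230,195:235],(0,0,130),(180,90,255));Q=np.argwhere(w)[:,::-1]+[195,180]
q=at_z(mt,Q,.065)[:,:2]-[.4964,.2035];c,s=np.cos(.1883),np.sin(.1883);print((q@np.array([[c,s],[-s,c]])).mean(0),(q@np.array([[c,s],[-s,c]])).min(0),(q@np.array([[c,s],[-s,c]])).max(0))
```

```text
0.89 [ 0.46641338 -0.23596104] ((0.4667850434780121, -0.2371251881122589), (0.13012155890464783, 0.1331666260957718), 3.705306053161621) stripe [ 0.40844611 -0.23760223] 3.872891144960448 187
0.74 [ 0.47271485 -0.23217054] ((0.4711328148841858, -0.23338459432125092), (0.1376023143529892, 0.13216079771518707), 1.681172490119934) stripe [ 0.41107288 -0.2379604 ] 3.7262694722169614 135
[[0.5101311  0.19501282 0.06      ]]
[[210.45559972 207.52049102]]
[-0.00935448 -0.00088464] [-0.04119413 -0.00613358] [0.02333814 0.00442033]
```

```bash
cat >> h.py <<'E'
def down(jaw):  # jaw: world angle of tool z axis (deg)
    a=np.deg2rad(jaw);z=np.array([np.cos(a),np.sin(a),0]);y=np.array([0,0,-1.]);return R.from_matrix(np.c_[np.cross(y,z),y,z])
def plan(pos,rot,grip,n=5,s=None):
    s=s or robot.read_state();p=np.array(s["tool_pos"]);r=R.from_rotvec(s["orientation"])
    rv=(r.inv()*rot).as_rotvec();print("at",p.round(4),"jaw",jaw(s),"dist",np.linalg.norm(pos-p).round(3),"rot deg",np.rad2deg(rv).round(2),"->min rows",max(np.linalg.norm(pos-p)/.05,np.rad2deg(np.linalg.norm(rv))/8.59))
    for i in range(n):
        ri=r*R.from_rotvec(rv*i/n);d=ri.inv().apply((np.array(pos)-p)/n)
        print(",".join(f"{v:g}" for v in list(d.round(4))+list(np.rad2deg(rv/n).round(2))+[grip]),end=",\n")
def jaw(s):
    M=R.from_rotvec(s["orientation"]).as_matrix();return [round(float(np.degrees(np.arctan2(M[1,2],M[0,2]))),2),M[:,1].round(3).tolist()]
C=np.array([.4964,.2035]);CY=np.degrees(-.1883);MT=np.array([.467,-.2355]);MY=3.8
E
python3 - <<'E'
from h import *
s=robot.read_state();print(jaw(s))
for k in (90,-90):
    plan([*C,.15],down(CY+k),1,10)
E
```

```text
[68.7, [-0.0, -0.0, -1.0]]
at [0.2179 0.559  0.2004] jaw [68.7, [-0.0, -0.0, -1.0]] dist 0.454 rot deg [  0.   -10.51  -0.  ] ->min rows 9.087775840389565
0.0389,0.005,-0.023,0,-1.05,-0,1,
0.0384,0.005,-0.0237,0,-1.05,-0,1,
0.038,0.005,-0.0244,0,-1.05,-0,1,
0.0375,0.005,-0.0251,0,-1.05,-0,1,
0.0371,0.005,-0.0258,0,-1.05,-0,1,
0.0366,0.005,-0.0265,0,-1.05,-0,1,
0.0361,0.005,-0.0271,0,-1.05,-0,1,
0.0356,0.005,-0.0278,0,-1.05,-0,1,
0.0351,0.005,-0.0284,0,-1.05,-0,1,
0.0345,0.005,-0.0291,0,-1.05,-0,1,
at [0.2179 0.559  0.2004] jaw [68.7, [-0.0, -0.0, -1.0]] dist 0.454 rot deg [  0.   169.49   0.  ] ->min rows 19.730944089339424
0.0389,0.005,-0.023,0,16.95,0,1,
0.0439,0.005,-0.0107,0,16.95,0,1,
0.0451,0.005,0.0026,0,16.95,0,1,
0.0424,0.005,0.0156,0,16.95,0,1,
0.036,0.005,0.0273,0,16.95,0,1,
0.0265,0.005,0.0366,0,16.95,0,1,
0.0147,0.005,0.0427,0,16.95,0,1,
0.0016,0.005,0.0451,0,16.95,0,1,
-0.0117,0.005,0.0436,0,16.95,0,1,
-0.0239,0.005,0.0383,0,16.95,0,1,
```

Emit:
carry_out(motion=[0.039,0.005,-0.023,0,-1.05,0,1,0.0385,0.005,-0.0237,0,-1.05,0,1,0.038,0.005,-0.0244,0,-1.05,0,1,0.0375,0.005,-0.025,0,-1.05,0,1,0.037,0.005,-0.0258,0,-1.05,0,1], squeeze=30)

```text
t: 1.85
tool_pos: [0.3584, 0.3811, 0.175]
orientation: [-1.557, 0.209, -0.21]
force: [1.2, 0.2, 0.4]
opening: 0.0933
```

```bash
python3 -c "
from h import *
plan([*C,.15],down(CY+90),1,5)"
```

```text
at [0.3584 0.3811 0.175 ] jaw [74.7, [0.001, 0.004, -1.0]] dist 0.226 rot deg [-0.21 -4.52  0.  ] ->min rows 4.52613602235291
0.036,0.0049,-0.027,-0.04,-0.9,0,1,
0.0356,0.0049,-0.0276,-0.04,-0.9,0,1,
0.0351,0.0049,-0.0281,-0.04,-0.9,0,1,
0.0347,0.005,-0.0287,-0.04,-0.9,0,1,
0.0342,0.005,-0.0292,-0.04,-0.9,0,1,
```

Emit:
carry_out(motion=[0.036,0.005,-0.027,0,-0.9,0,1,0.0356,0.005,-0.0276,0,-0.9,0,1,0.035,0.005,-0.028,0,-0.9,0,1,0.0347,0.005,-0.0287,0,-0.9,0,1,0.034,0.005,-0.029,0,-0.9,0,1])

```text
t: 2.35
tool_pos: [0.5013, 0.1963, 0.15]
orientation: [-1.56, 0.142, -0.147]
force: [0.6, -0.3, -0.8]
opening: 0.0927
```

```bash
python3 -c "
from h import *
im=imaging.read_camera('wrist');m=imaging.camera_model('wrist')
yaw=np.radians(CY);c,s=np.cos(yaw),np.sin(yaw);M=np.array([[c,-s],[s,c]])
L=np.array([[-41,-5],[23,-5],[23,5],[-41,5]])/1e3
P=np.c_[L@M.T+C,[.065]*4];q=proj(m,P);print(q.round(0))
cv2.polylines(im,[q.round().astype(int)],1,(0,0,255),1);cv2.imwrite('pics/w1.png',im)
plan([*C,.10],down(CY+90),1,5)"
```

```text
[[324. 140.]
 [323. 214.]
 [334. 214.]
 [336. 140.]]
at [0.5046 0.1905 0.1491] jaw [79.31, [0.005, 0.002, -1.0]] dist 0.051 rot deg [-0.16  0.1   0.29] ->min rows 1.0282906802680076
-0.0021,0.0098,0.0022,-0.03,0.02,0.06,1,
-0.0021,0.0098,0.0022,-0.03,0.02,0.06,1,
-0.0021,0.0098,0.0022,-0.03,0.02,0.06,1,
-0.0021,0.0098,0.0022,-0.03,0.02,0.06,1,
-0.0021,0.0098,0.0022,-0.03,0.02,0.06,1,
```

View pics/w1.png

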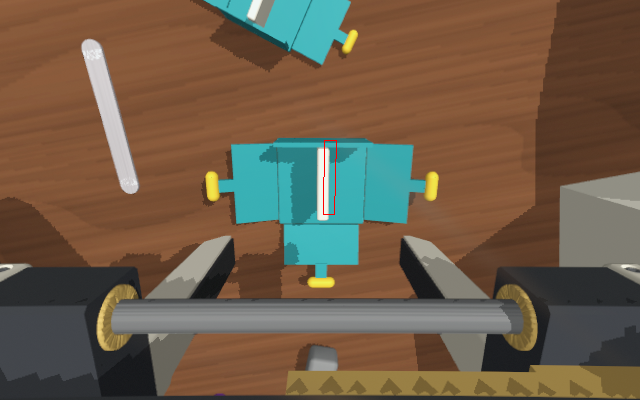

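Emit:
carry_out(motion=[-0.004,0.01,0.005,0,0,0,1,-0.002,0.015,0.003,0,0,0,1,-0.002,0.015,0.002,0,0,0,1,0,0,0,0,0,0,1,0,0,0,0,0,0,1])

```text
t: 2.9
tool_pos: [0.4967, 0.2031, 0.1042]
orientation: [-1.564, 0.146, -0.15]
force: [0.2, -0.6, 0.6]
opening: 0.0931
```

```bash
cat > wv.py <<'E'
from h import *
import sys
m=imaging.camera_model('wrist');im=imaging.read_camera('wrist');m2=imaging.camera_model('wrist')
print("moved",np.linalg.norm(np.array(m["position"])-m2["position"]))
yaw=np.radians(CY);c,s=np.cos(yaw),np.sin(yaw);M=np.array([[c,-s],[s,c]])
L=np.array([[-41,-5],[23,-5],[23,5],[-41,5]])/1e3
P=np.c_[L@M.T+C,[.065]*4];q=proj(m,P);print(q.round(0).tolist())
for p,a in yellow(im):
    if a>20: print(p.round(1),a,at_z(m,[p],.025)[0].round(4))
cv2.polylines(im,[q.round().astype(int)],1,(0,0,255),1);cv2.imwrite(sys.argv[1],im)
plan([*C,.05],down(CY+90),1,5)
E
python3 wv.py pics/w2.png
```

```text
moved 0.0002058151806713465
[[309.0, 161.0], [310.0, 245.0], [323.0, 245.0], [324.0, 161.0]]
[347.9  37.1] 284 [0.3758 0.2501 0.025 ]
[189.1 205. ] 462 [0.479 0.096 0.025]
[442.9 204.1] 441 [0.5186 0.3094 0.025 ]
at [0.4964 0.203  0.104 ] jaw [79.22, [0.002, 0.002, -1.0]] dist 0.054 rot deg [-0.11  0.01  0.1 ] ->min rows 1.0810084646827829
-0,0.0108,0.0001,-0.02,0,0.02,1,
-0,0.0108,0.0001,-0.02,0,0.02,1,
-0,0.0108,0.0001,-0.02,0,0.02,1,
-0,0.0108,0.0001,-0.02,0,0.02,1,
-0,0.0108,0.0001,-0.02,0,0.02,1,
```

View pics/w2.png

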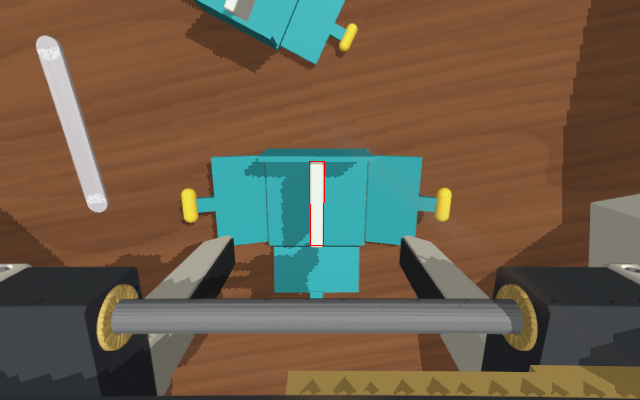

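The picture shows the plate (columns 309–324, rows 161–245) exactly in my predicted outline; the pose is confirmed.

Emit:
carry_out(motion=[0,0.018,0,0,0,0,1,0,0.018,0,0,0,0,1,0,0.014,0,0,0,0,1,0,0.003,0,0,0,0,1,0,0,0,0,0,0,0])

```text
t: 3.45
tool_pos: [0.4978, 0.2064, 0.0526]
orientation: [-1.562, 0.139, -0.149]
force: [-0.1, -0.1, 0.2]
opening: 0.0883
```

Emit:
carry_out(motion=[0,0,0,0,0,0,-1,0,0,0,0,0,0,-1,0,0,0,0,0,0,-1,0,0,0,0,0,0,-1,0,0,0,0,0,0,-1], squeeze=35)

```text
t: 3.95
tool_pos: [0.4998, 0.207, 0.0557]
orientation: [-1.56, 0.136, -0.153]
force: [0.6, -0.5, -0.1]
opening: 0.0496
```

```bash
python3 -c "
from h import *
plan([*C,.05],down(CY+90),-1,2)"
```

```text
at [0.4998 0.207  0.0557] jaw [79.49, [0.011, 0.005, -1.0]] dist 0.008 rot deg [-0.38  0.27  0.59] ->min rows 0.15089978005118532
-0.0014,0.0028,-0.0021,-0.19,0.14,0.29,-1,
-0.0014,0.0028,-0.0021,-0.19,0.14,0.29,-1,
```

Emit:
carry_out(motion=[-0.0014,0.003,-0.002,-0.2,0.14,0.3,-1,-0.0014,0.003,-0.002,-0.2,0.14,0.3,-1,0,0,0,0,0,0,-1,0,0,0,0,0,0,-1,0,0,0,0,0,0,-1])

```text
t: 4.45
tool_pos: [0.496, 0.2031, 0.049]
orientation: [-1.567, 0.15, -0.147]
force: [-0.2, -0.3, -0.4]
opening: 0.0097
```

```bash
python3 -c "
from h import *
plan([*C,.05],down(CY+90),-1,2)"
```

```text
at [0.496  0.2031 0.049 ] jaw [79.16, [-0.002, -0.001, -1.0]] dist 0.001 rot deg [ 0.07 -0.05 -0.08] ->min rows 0.022513816732794765
0.0002,-0.0005,0.0002,0.04,-0.02,-0.04,-1,
0.0002,-0.0005,0.0002,0.04,-0.02,-0.04,-1,
```

Emit:
carry_out(motion=[0,0,0,0,0,0,-1,0,0,0,0,0,0,-1,0,-0.01,0,0,0,0,-1,0,-0.015,0,0,0,0,-1,0,-0.015,0,0,0,0,-1])

```text
t: 4.95
tool_pos: [0.4944, 0.2027, 0.0897]
orientation: [-1.568, 0.153, -0.144]
force: [-0.6, -0.5, -0.7]
opening: 0.0006
```

Emit:
carry_out(motion=[0,-0.015,0,0,0,0,-1,0,-0.015,0,0,0,0,-1,0,-0.01,0,0,0,0,-1,0,0,0,0,0,0,-1,0,0,0,0,0,0,-1])

```text
t: 5.45
tool_pos: [0.4979, 0.2039, 0.1403]
orientation: [-1.564, 0.145, -0.152]
force: [-0.4, -0.2, -0.6]
opening: 0.0005
```

```bash
python3 -c "
from h import *
for c in ('wrist','scene'): cv2.imwrite(f'pics/{c}3.png',imaging.read_camera(c))
s=robot.read_state();print(s['force'],s['wrist_torque'])
plan([*MT,.16],down(MY+90),-1,10)"
```

```text
[-0.49777185  0.12877362 -0.11773049] [ 0.02065723  0.04758749 -0.04387457]
at [0.4976 0.2038 0.1396] jaw [79.18, [0.003, 0.001, -1.0]] dist 0.441 rot deg [ -0.05 -14.62   0.19] ->min rows 8.81642787574472
0.0052,-0.0021,-0.0437,-0,-1.46,0.02,-1,
0.0041,-0.0021,-0.0438,-0,-1.46,0.02,-1,
0.003,-0.0021,-0.0439,-0,-1.46,0.02,-1,
0.0019,-0.0021,-0.044,-0,-1.46,0.02,-1,
0.0008,-0.0021,-0.044,-0,-1.46,0.02,-1,
-0.0004,-0.0021,-0.044,-0,-1.46,0.02,-1,
-0.0015,-0.0021,-0.044,-0,-1.46,0.02,-1,
-0.0026,-0.0021,-0.044,-0,-1.46,0.02,-1,
-0.0037,-0.002,-0.0439,-0,-1.46,0.02,-1,
-0.0049,-0.002,-0.0438,-0,-1.46,0.02,-1,
```

View pics/wrist3.png

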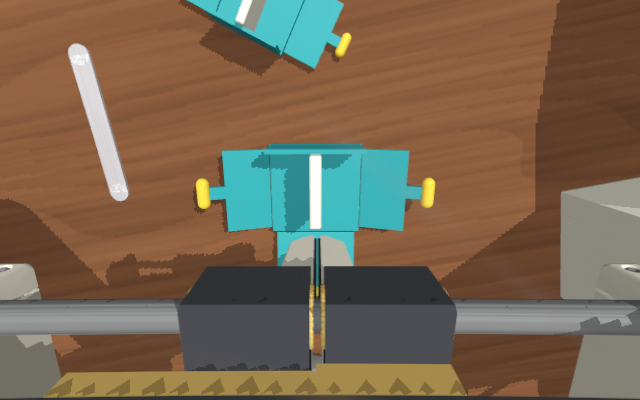

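View pics/scene3.png

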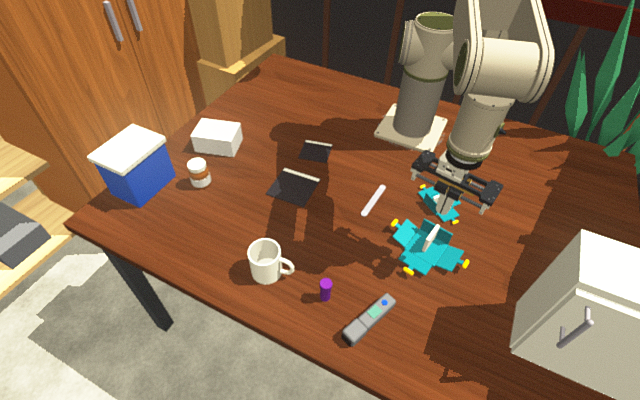

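```bash
python3 -c "
from h import *
s=robot.read_state();T=np.array(s['tool_pos']);M=R.from_rotvec(s['orientation']).as_matrix()
for c in ('wrist','scene','top'):
    m=imaging.camera_model(c);print(c,proj(m,[T,T+.019*M[:,1],T-.1*M[:,1]]).round(1).tolist(), proj(m,[[*C,.065]]).round(1).tolist())
im=imaging.read_camera('top');cv2.imwrite('pics/t3.png',cv2.resize(im[120:320,130:330],None,fx=3,fy=3))
im=cv2.imread('pics/scene3.png')[120:300,340:520];cv2.imwrite('pics/s3c.png',cv2.resize(im,None,fx=3,fy=3))
"
```

```text
wrist [[316.0, 236.9], [316.1, 226.4], [315.2, 355.4]] [[315.5, 202.3]]
scene [[439.3, 215.8], [437.4, 220.6], [450.8, 187.9]] [[431.9, 233.4]]
top [[203.3, 205.1], [205.1, 205.6], [193.0, 202.2]] [[210.0, 207.4]]
```

View pics/t3.png

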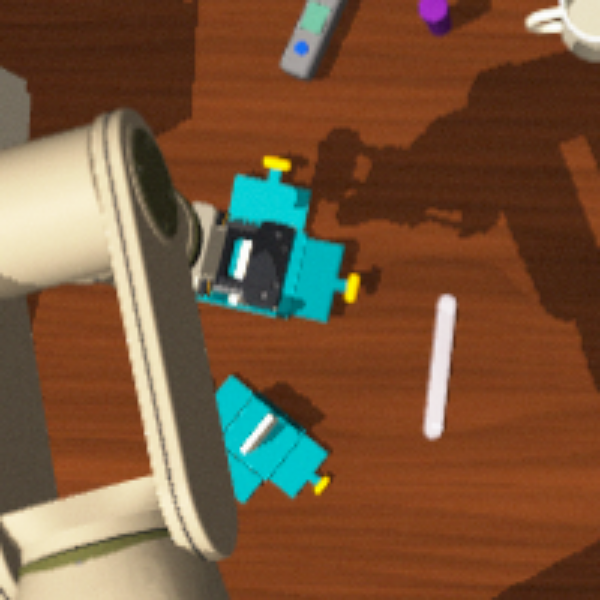

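View pics/s3c.png

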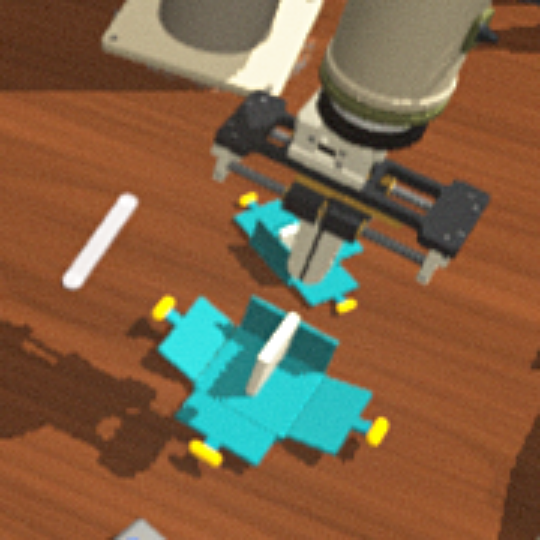

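```bash
python3 -c "
from h import *
s=robot.read_state();T=np.array(s['tool_pos']);M=R.from_rotvec(s['orientation']).as_matrix()
for c,(x,y,w,h) in {'wrist':(240,170,160,120),'scene':(400,140,120,120)}.items():
    m=imaging.camera_model(c);im=imaging.read_camera(c)
    im=cv2.resize(im[y:y+h,x:x+w],None,fx=5,fy=5,interpolation=cv2.INTER_CUBIC)
    for d,col in ((.019,(0,0,255)),(0,(0,255,0)),(-.02,(255,0,0)),(-.04,(255,0,255)),(-.065,(0,255,255))):
        q=proj(m,[T+d*M[:,1]])[0]; cv2.circle(im,tuple(((q-[x,y]+.5)*5).astype(int)),4,col,-1)
    cv2.imwrite(f'pics/{c}4.png',im)
print(s['tool_pos'],s['opening'])
"
```

```text
[0.49732282 0.20370154 0.13917631] 0.0008534219267066376
```

View pics/wrist4.png

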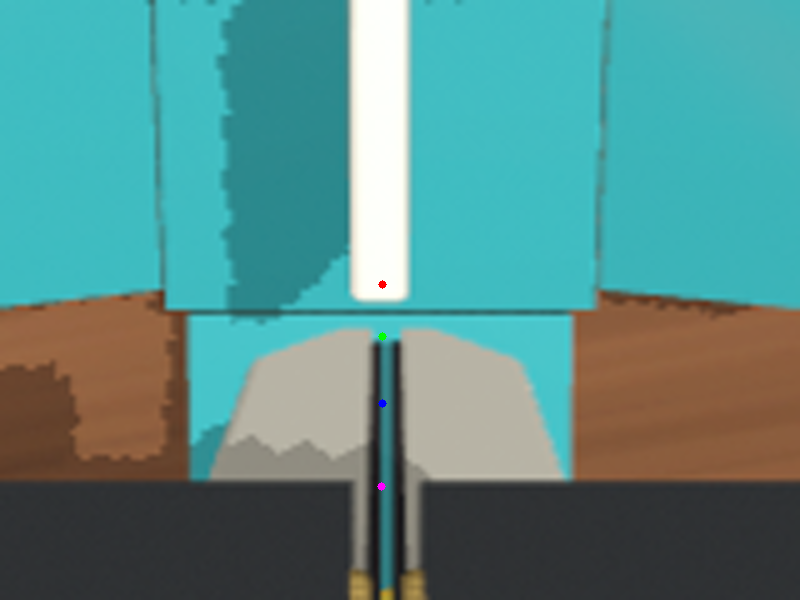

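View pics/scene4.png

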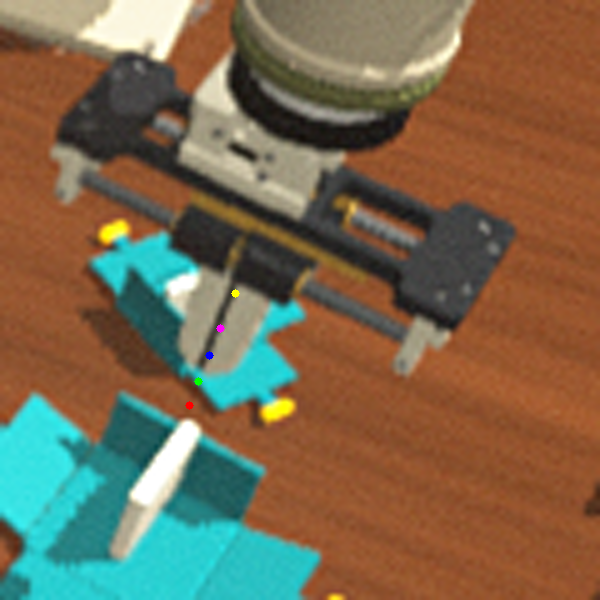

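```bash
python3 -c "
from h import *
s=robot.read_state();T=np.array(s['tool_pos']);M=R.from_rotvec(s['orientation']).as_matrix()
m=imaging.camera_model('wrist');print('cam in tool',M.T@(np.array(m['position'])-T))
for c,px in (('wrist',[316.4,235.8]),('scene',[441.2,215]),('scene',[440.6,212.5])):
    m=imaging.camera_model(c);v=M.T@ray(m,[px])[0];o=M.T@(np.array(m['position'])-T)
    for x in (-.0075,0,.0075): print(c,x,(o+v*(x-o[0])/v[0]).round(4))
"
```

```text
cam in tool [-0.07341736 -0.18438288  0.00037908]
wrist -0.0075 [-0.0075 -0.0173  0.0003]
wrist 0 [0.     0.0017 0.0002]
wrist 0.0075 [0.0075 0.0207 0.0002]
scene -0.0075 [-0.0075  0.0021  0.0023]
scene 0 [ 0.     -0.0059  0.0036]
scene 0.0075 [ 0.0075 -0.0139  0.0048]
scene -0.0075 [-0.0075 -0.0049 -0.0013]
scene 0 [ 0.     -0.0128 -0.    ]
scene 0.0075 [ 0.0075 -0.0208  0.0013]
```

Emit:
carry_out(motion=[0,0,0,0,0,0,1,0,0,0,0,0,0,1,0,0,0,0,0,0,1,0,0.02,0,0,0,0,1,0,0.02,0,0,0,0,1])

```text
t: 6.2
tool_pos: [0.4986, 0.204, 0.0995]
orientation: [-1.564, 0.144, -0.152]
force: [-0.3, 0.0, 0.8]
opening: 0.0358
```

```bash
python3 -c "
from h import *
plan([*C,.05],down(CY+90),0,5);print(robot.read_state()['opening'])"
```

```text
at [0.4986 0.204  0.0995] jaw [79.18, [0.005, 0.001, -1.0]] dist 0.05 rot deg [-0.12 -0.04  0.27] ->min rows 0.9916506793222831
-0.0005,0.0099,-0.0002,-0.02,-0.01,0.05,0,
-0.0005,0.0099,-0.0002,-0.02,-0.01,0.05,0,
-0.0004,0.0099,-0.0002,-0.02,-0.01,0.05,0,
-0.0004,0.0099,-0.0002,-0.02,-0.01,0.05,0,
-0.0004,0.0099,-0.0002,-0.02,-0.01,0.05,0,
0.035781387792439535
```

Emit:
carry_out(motion=[-0.001,0.015,0,0,0,0.15,0,-0.001,0.02,0,0,0,0.12,0,0,0.014,0,0,0,0,0,0,0,0,0,0,0,0,0,0,0,0,0,0,0])

```text
t: 6.7
tool_pos: [0.4945, 0.2039, 0.0453]
orientation: [-1.566, 0.152, -0.144]
force: [0.4, -0.0, 0.1]
opening: 0.046
```

```bash
python3 -c "
from h import *
plan([*C,.018],down(CY+90),-1,3);print(robot.read_state()['opening'])
im=imaging.read_camera('wrist');cv2.imwrite('pics/w5.png',im)"
```

```text
at [0.4945 0.2039 0.0453] jaw [79.18, [-0.005, 0.001, -1.0]] dist 0.027 rot deg [ 0.02 -0.04 -0.28] ->min rows 0.5470410313286315
0.0007,0.0091,-0,0.01,-0.01,-0.09,-1,
0.0007,0.0091,-0,0.01,-0.01,-0.09,-1,
0.0007,0.0091,-0,0.01,-0.01,-0.09,-1,
0.04602088892747034
```

View pics/w5.png

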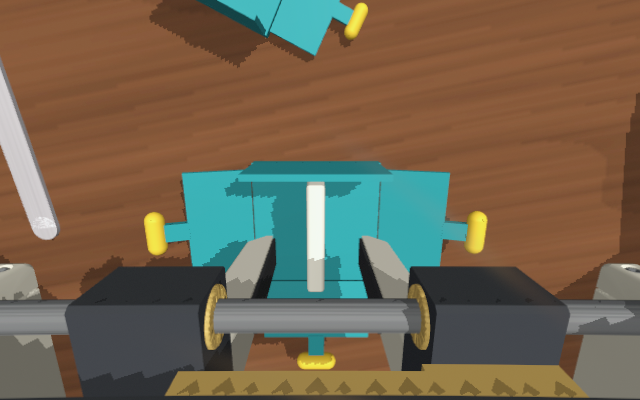

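Emit:
carry_out(motion=[0.0007,0.01,0,0,0,-0.1,0,0.0007,0.01,0,0,0,-0.1,0,0.0007,0.007,0,0,0,0,0,0,0,0,0,0,0,-1,0,0,0,0,0,0,-1])

```text
t: 7.25
tool_pos: [0.4986, 0.204, 0.0184]
orientation: [-1.564, 0.146, -0.15]
force: [0.1, 0.4, -0.0]
opening: 0.0347
```

Emit:
carry_out(motion=[0,0,0,0,0,0,-1,0,0,0,0,0,0,-1,0,0,0,0,0,0,-1,0,0,0,0,0,0,-1,0,0,0,0,0,0,-1])

```text
t: 7.75
tool_pos: [0.4989, 0.2039, 0.0189]
orientation: [-1.565, 0.146, -0.151]
force: [-0.3, -0.1, -1.6]
opening: 0.0097
```

```bash
python3 -c "
from h import *
plan([*C,.018],down(CY+90),-1,3);print(robot.read_state()['opening'],robot.read_state()['force'])
im=imaging.read_camera('wrist');cv2.imwrite('pics/w6.png',im)"
```

```text
at [0.4989 0.2039 0.0189] jaw [79.18, [0.003, 0.001, -1.0]] dist 0.003 rot deg [-0.08 -0.03  0.18] ->min rows 0.05263902224423087
-0.0008,0.0003,-0.0003,-0.03,-0.01,0.06,-1,
-0.0008,0.0003,-0.0003,-0.03,-0.01,0.06,-1,
-0.0008,0.0003,-0.0003,-0.03,-0.01,0.06,-1,
0.0096918142768535 [-0.31017473 -0.09960043 -1.6453819 ]
```

View pics/w6.png

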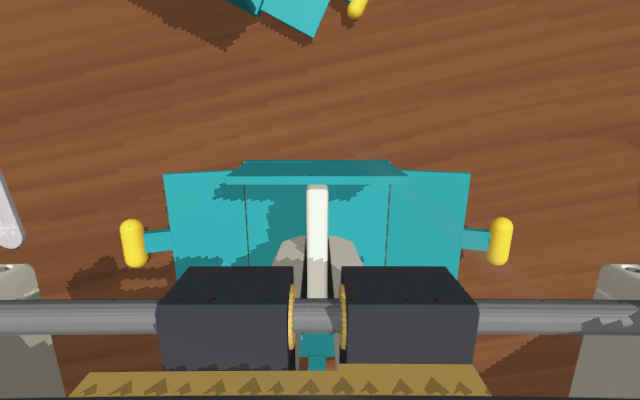

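Emit:
carry_out(motion=[0,-0.01,0,0,0,0,-1,0,-0.02,0,0,0,0,-1,0,-0.02,0,0,0,0,-1,0,-0.015,0,0,0,0,-1,0,-0.01,0,0,0,0,-1])

```text
t: 8.3
tool_pos: [0.4935, 0.2026, 0.093]
orientation: [-1.568, 0.154, -0.142]
force: [1.3, -0.6, -5.6]
opening: 0.0098
```

```bash
python3 -c "
from h import *
s=robot.read_state();print(s['opening'],s['force'],s['wrist_torque'])
plan([*MT,.10],down(MY+90),-1,11)
im=imaging.read_camera('wrist');cv2.imwrite('pics/w7.png',im)"
```

```text
0.009767533945140745 [ 1.3389792  -0.61893739 -5.61352851] [ 0.03977259 -0.04950922  0.07291344]
at [0.4935 0.2026 0.093 ] jaw [79.18, [-0.008, -0.002, -1.0]] dist 0.439 rot deg [  0.14 -14.62  -0.45] ->min rows 8.77960708245992
0.0051,-0.0005,-0.0396,0.01,-1.33,-0.04,-1,
0.0042,-0.0005,-0.0397,0.01,-1.33,-0.04,-1,
0.0033,-0.0006,-0.0398,0.01,-1.33,-0.04,-1,
0.0023,-0.0006,-0.0398,0.01,-1.33,-0.04,-1,
0.0014,-0.0006,-0.0399,0.01,-1.33,-0.04,-1,
0.0005,-0.0006,-0.0399,0.01,-1.33,-0.04,-1,
-0.0004,-0.0006,-0.0399,0.01,-1.33,-0.04,-1,
-0.0014,-0.0006,-0.0399,0.01,-1.33,-0.04,-1,
-0.0023,-0.0006,-0.0398,0.01,-1.33,-0.04,-1,
-0.0032,-0.0006,-0.0398,0.01,-1.33,-0.04,-1,
-0.0041,-0.0006,-0.0397,0.01,-1.33,-0.04,-1,
```

View pics/w7.png

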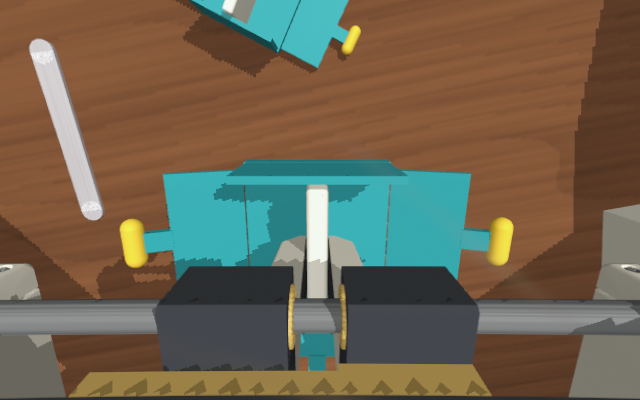

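Emit:
carry_out(motion=[0.003,-0.002,-0.02,0,-1,0,-1,0.004,-0.002,-0.035,0,-1.3,0,-1,0.0035,-0.001,-0.038,0,-1.3,0,-1,0.0025,-0.001,-0.038,0,-1.3,0,-1,0.002,-0.001,-0.038,0,-1.3,0,-1])

```text
t: 8.85
tool_pos: [0.4842, 0.0333, 0.1009]
orientation: [-1.57, 0.059, -0.049]
force: [0.6, -0.5, -6.1]
opening: 0.01
```

```bash
python3 -c "
from h import *
plan([*MT,.10],down(MY+90),-1,7);print(robot.read_state()['opening'])"
```

```text
at [0.4842 0.0333 0.1009] jaw [86.06, [-0.007, 0.001, -1.0]] dist 0.269 rot deg [-0.05 -7.74 -0.39] ->min rows 5.386057939229235
0.0002,0.0001,-0.0385,-0.01,-1.11,-0.06,-1,
-0.0005,0.0001,-0.0385,-0.01,-1.11,-0.06,-1,
-0.0013,0.0001,-0.0384,-0.01,-1.11,-0.06,-1,
-0.002,0.0001,-0.0384,-0.01,-1.11,-0.06,-1,
-0.0028,0.0001,-0.0384,-0.01,-1.11,-0.06,-1,
-0.0035,0.0001,-0.0383,-0.01,-1.11,-0.06,-1,
-0.0043,0.0001,-0.0382,-0.01,-1.11,-0.06,-1,
0.010009550574912622
```

Emit:
carry_out(motion=[0,0,-0.038,0,-1.1,0,-1,-0.0005,0,-0.038,0,-1.1,0,-1,-0.001,0,-0.038,0,-1.1,0,-1,-0.002,0,-0.038,0,-1.1,0,-1,-0.002,0,-0.035,0,-1.1,0,-1])

```text
t: 9.35
tool_pos: [0.4694, -0.1604, 0.0985]
orientation: [-1.568, -0.018, 0.033]
force: [1.5, -0.1, -5.7]
opening: 0.0099
```

```bash
python3 -c "
from h import *
plan([*MT,.10],down(MY+90),-1,3);print(robot.read_state()['opening'])"
```

```text
at [ 0.4694 -0.1604  0.0985] jaw [91.83, [-0.01, 0.002, -1.0]] dist 0.075 rot deg [-0.15 -1.97 -0.55] ->min rows 1.502503970017664
-0.0016,-0.0005,-0.025,-0.05,-0.66,-0.18,-1,
-0.0019,-0.0005,-0.025,-0.05,-0.66,-0.18,-1,
-0.0022,-0.0005,-0.0249,-0.05,-0.66,-0.18,-1,
0.009891402441961985
```

Emit:
carry_out(motion=[0,0,-0.03,0,-0.7,0,-1,0,0,-0.022,0,-0.6,-0.2,-1,0,0,-0.01,0,-0.2,0,-1,0,0,0,0,0,0,-1,0,0,0,0,0,0,-1])

```text
t: 9.85
tool_pos: [0.4687, -0.2278, 0.0956]
orientation: [-1.566, -0.034, 0.05]
force: [0.1, 0.5, -6.1]
opening: 0.0095
```

```bash
python3 -c "
from h import *
a=np.radians(MY);t=MT+.0025*np.array([np.cos(a),np.sin(a)])
plan([*t,.04],down(MY+90),-1,3);print(robot.read_state()['opening'])
im=imaging.read_camera('wrist');m=imaging.camera_model('wrist')
M=np.array([[np.cos(a),-np.sin(a)],[np.sin(a),np.cos(a)]])
q=proj(m,np.c_[(np.array([[-65,-65],[65,-65],[65,65],[-65,65]])/1e3)@M.T+MT,[.003]*4])
cv2.polylines(im,[q.round().astype(int)],1,(0,0,255),1)
cv2.imwrite('pics/w8.png',im)"
```

```text
at [ 0.4687 -0.2278  0.0956] jaw [93.05, [-0.01, 0.004, -1.0]] dist 0.056 rot deg [-0.28 -0.75 -0.57] ->min rows 1.122735818214221
0.0003,0.0185,-0.0026,-0.09,-0.25,-0.19,-1,
0.0002,0.0185,-0.0026,-0.09,-0.25,-0.19,-1,
0.0002,0.0185,-0.0026,-0.09,-0.25,-0.19,-1,
0.009517915618416275
```

View pics/w8.png

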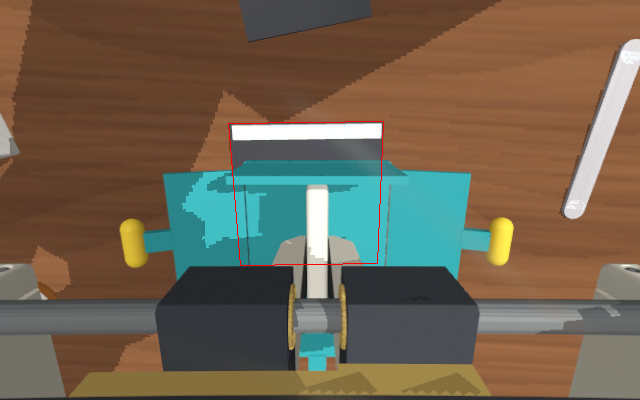

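Emit:
carry_out(motion=[0.0003,0.02,-0.0026,-0.1,-0.25,-0.2,-1,0.0003,0.02,-0.0026,-0.1,-0.25,-0.2,-1,0.0003,0.015,-0.0026,-0.1,-0.25,-0.2,-1,0,0.005,0,0,0,0,-1,0,0,0,0,0,0,-1])

```text
t: 10.4
tool_pos: [0.4714, -0.2291, 0.0346]
orientation: [-1.569, -0.059, 0.056]
force: [-0.5, -0.1, -5.6]
opening: 0.0095
```

```bash
cat > fin.py <<'E'
from h import *
a=np.radians(MY);t=MT+.0025*np.array([np.cos(a),np.sin(a)])
plan([*t,.022],down(MY+90),-1,3);s=robot.read_state();print(s['opening'],s['force'])
E
python3 fin.py
```

```text
at [ 0.4714 -0.2291  0.0346] jaw [94.21, [0.002, 0.001, -1.0]] dist 0.014 rot deg [-0.03  0.41  0.12] ->min rows 0.28391613866606863
-0.0008,0.0042,-0.002,-0.01,0.14,0.04,-1,
-0.0008,0.0042,-0.002,-0.01,0.14,0.04,-1,
-0.0008,0.0042,-0.002,-0.01,0.14,0.04,-1,
0.009546573995907626 [-0.46513295 -0.10286579 -5.64886628]
```

Emit:
carry_out(motion=[-0.0008,0.002,-0.004,0,0.15,0,-1,-0.0008,0.003,-0.003,0,0.15,0,-1,0,0.003,0,0,0,0,-1,0,0.002,0,0,0,0,-1,0,0,0,0,0,0,-1])

```text
t: 10.9
tool_pos: [0.4724, -0.2368, 0.0269]
orientation: [-1.572, -0.058, 0.05]
force: [0.8, -0.5, -4.5]
opening: 0.0096
```

```bash
python3 fin.py
```

```text
at [ 0.4724 -0.2368  0.0269] jaw [93.94, [0.005, -0.001, -1.0]] dist 0.006 rot deg [0.1  0.14 0.31] ->min rows 0.11800036452475846
-0.0009,0.0016,0.0006,0.03,0.05,0.1,-1,
-0.0009,0.0016,0.0006,0.03,0.05,0.1,-1,
-0.0009,0.0016,0.0006,0.03,0.05,0.1,-1,
0.009614944978411866 [ 0.82460223 -0.49401401 -4.51839283]
```

Emit:
carry_out(motion=[-0.001,0.002,0.0006,0,0,0.2,-1,-0.001,0.002,0.0006,0,0,0,-1,0,0.0015,0,0,0,0,-1,0,0,0,0,0,0,-1,0,0,0,0,0,0,-1])

```text
t: 11.4
tool_pos: [0.4706, -0.2361, 0.022]
orientation: [-1.572, -0.056, 0.052]
force: [-1.2, -0.3, -4.1]
opening: 0.0095
```

```bash
python3 fin.py
```

```text
at [ 0.4706 -0.2361  0.022 ] jaw [93.93, [0.003, -0.002, -1.0]] dist 0.001 rot deg [0.14 0.13 0.14] ->min rows 0.0271988150970345
-0.0004,-0,0.0003,0.05,0.04,0.05,-1,
-0.0004,-0,0.0003,0.05,0.04,0.05,-1,
-0.0004,-0,0.0003,0.05,0.04,0.05,-1,
0.009486307516340838 [-1.23674415 -0.33881883 -4.09986385]
```

Emit:
carry_out(motion=[0,0.0015,0,0,0,0,-1,0,0.001,0,0,0,0,-1,0,0,0,0,0,0,-1,0,0,0,0,0,0,-1,0,0,0,0,0,0,-1])

```text
t: 11.9
tool_pos: [0.4711, -0.2365, 0.0219]
orientation: [-1.573, -0.056, 0.052]
force: [-1.5, 0.2, -2.1]
opening: 0.0097
```

```bash
python3 fin.py
```

```text
at [ 0.4711 -0.2365  0.0219] jaw [93.94, [0.003, -0.003, -1.0]] dist 0.002 rot deg [0.18 0.14 0.17] ->min rows 0.04031636456410684
-0.0005,-0,0.0004,0.06,0.05,0.06,-1,
-0.0005,-0,0.0004,0.06,0.05,0.06,-1,
-0.0005,-0,0.0004,0.06,0.05,0.06,-1,
0.009680591189562921 [-1.46144617  0.19061957 -2.13975933]
```

Emit:
carry_out(motion=[0,0.001,0,0,0,0,-1,0,0,0,0,0,0,-0.6,0,0,0,0,0,0,-0.2,0,0,0,0,0,0,0,0,0,0,0,0,0,0])

```text
t: 12.4
tool_pos: [0.4734, -0.2379, 0.0238]
orientation: [-1.576, -0.06, 0.048]
force: [-0.2, 0.2, 0.6]
opening: 0.0372
```

Emit:
carry_out(motion=[0,0,0,0,0,0,0,0,-0.01,0,0,0,0,0,0,-0.03,0,0,0,0,0,0,-0.04,0,0,0,0,0,0,-0.04,0,0,0,0,0])

```text
t: 12.9
tool_pos: [0.4679, -0.2344, 0.1416]
orientation: [-1.568, -0.051, 0.057]
force: [-0.1, 1.2, 0.0]
opening: 0.0465
```

```bash
python3 -c "
from h import *
s=robot.read_state();print(s['tool_pos'],s['opening'])
for c in ('wrist','scene','top'):
    m=imaging.camera_model(c);im=imaging.read_camera(c);cv2.imwrite(f'pics/{c}9.png',im)
    for p,a in yellow(im):
        P=at_z(m,[p],.028)[0]
        if P[1]<0 and a>5: print(c,p.round(1),a,P.round(4))
"
```

```text
[ 0.46788968 -0.23435058  0.1415579 ] 0.04654899610833106
wrist [427.1 195.9] 347 [ 0.4631 -0.1281  0.028 ]
wrist [201.3 196.9] 359 [ 0.4793 -0.3442  0.028 ]
wrist [314.5 294. ] 240 [ 0.5764 -0.2287  0.028 ]
scene [261.7 169.8] 29 [ 0.4737 -0.3447  0.028 ]
scene [324.4 190.6] 30 [ 0.4606 -0.1295  0.028 ]
scene [276. 206.] 28 [ 0.5821 -0.226   0.028 ]
top [351.8 185.3] 14 [ 0.5769 -0.2195  0.028 ]
top [321.4 222.4] 35 [ 0.461  -0.1285  0.028 ]
```

View pics/wrist9.png

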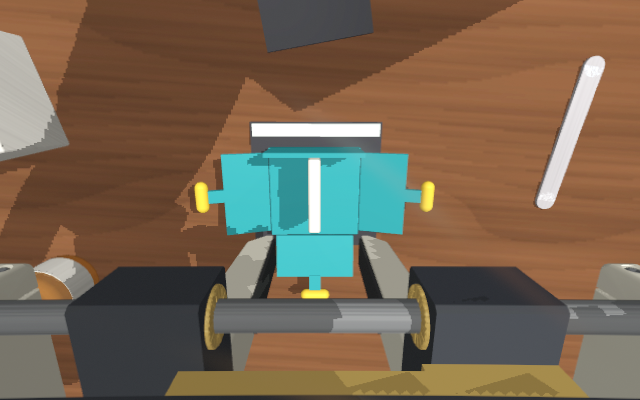

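View pics/scene9.png

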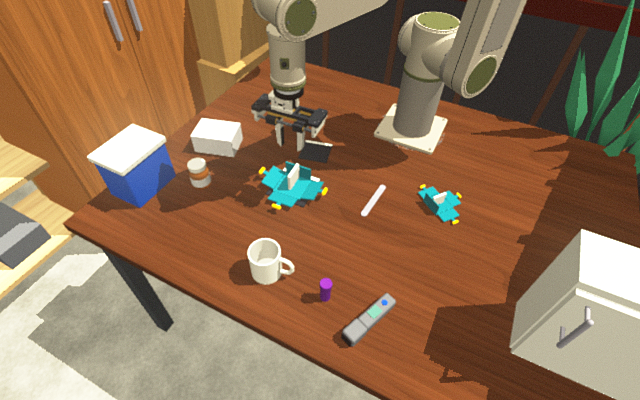

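```bash
cat > fit.py <<'E'
from h import *
def bars(x,z0=.011):
    X,Y,yaw=x[:3];P=[]
    for k,a in zip((0,np.pi/2,-np.pi/2),x[3:]):
        d=45+65*np.cos(a);P.append([X+d/1e3*np.cos(yaw+k),Y+d/1e3*np.sin(yaw+k),z0+.065*np.sin(a)])
    return np.array(P)
def fit(obs,x0):
    f=lambda x:np.concatenate([(proj(m,bars(x))[i]-p)*w for m,i,p,w in obs])
    r=least_squares(f,x0,loss="soft_l1");print("fit",np.round(r.x,4),"res",np.round(r.fun,1));return r.x
def observe(cams,x0,gate=25):
    obs=[]
    for c in cams:
        m=imaging.camera_model(c);im=imaging.read_camera(c);b=proj(m,bars(x0))
        for p,a in yellow(im):
            d=np.linalg.norm(b-p,axis=1);i=d.argmin()
            if d[i]<gate and a>20: obs.append((m,i,p,.5 if c=="wrist" else 1)); print(c,i,p.round(1),a)
    return fit(obs,x0)
E
python3 - <<'E'
from fit import *
mw,ms,mt=[imaging.camera_model(c) for c in ("wrist","scene","top")]
obs=[(mw,1,np.array([427.1,195.9]),.5),(mw,2,np.array([201.3,196.9]),.5),(ms,2,np.array([261.7,169.8]),1),(ms,1,np.array([324.4,190.6]),1),(ms,0,np.array([276.,206.]),1),(mt,1,np.array([321.4,222.4]),1)]
x=fit(obs,[.467,-.236,.066,.2,.3,.3]);print(bars(x).round(4))
a=x[2]
E
```

```text
fit [ 0.4729 -0.2369  0.0801  0.2296  0.3082  0.4021] res [ 0.4 -1.4  1.9 -0.1 -0.7 -0.1 -0.8  0.1 -0.4 -0.   0.6 -1.2]
[[ 0.5809 -0.2282  0.0258]
 [ 0.4644 -0.1303  0.0307]
 [ 0.4813 -0.3414  0.0364]]
```

Run:
```python
from fit import *
s=robot.read_state();print(np.round(s['q'],2),s['t'])
x=observe(("wrist","scene","top"),[.472,-.2367,.072,.23,.31,.38]);b=bars(x);print(b.round(4))
plan([*b[1][:2],.09],down(4.3),0,11)
```

```text
[-0.56 -0.04  1.77 -0.    1.41 -2.2 ] 13.05
wrist 2 [205.2 192.1] 351
wrist 1 [429.4 191.4] 349
wrist 0 [317.3 289.4] 258
scene 2 [261.6 169.8] 28
scene 1 [324.2 190.7] 32
scene 0 [275.9 206. ] 30
top 1 [321.3 222.4] 34
fit [ 0.4704 -0.2361  0.0726  0.2042  0.287   0.3376] res [ 0.3  0.1 -0.2 -0.1  0.1 -0.3 -0.1  0.   0.   0.   0.1 -0.2  0.2 -0.6]
[[ 0.5788 -0.2282  0.0242]
 [ 0.4626 -0.129   0.0294]
 [ 0.4781 -0.3421  0.0325]]
at [ 0.468  -0.2344  0.1394] jaw [93.93, [-0.004, 0.002, -1.0]] dist 0.117 rot deg [ 0.09 89.63 -0.27] ->min rows 10.434746254568925
0.0002,0.0045,0.0096,0.01,8.15,-0.02,0,
-0.0012,0.0045,0.0095,0.01,8.15,-0.02,0,
-0.0025,0.0045,0.0093,0.01,8.15,-0.02,0,
-0.0038,0.0045,0.0088,0.01,8.15,-0.02,0,
-0.005,0.0045,0.0082,0.01,8.15,-0.02,0,
-0.0061,0.0045,0.0074,0.01,8.15,-0.02,0,
-0.0071,0.0045,0.0064,0.01,8.15,-0.02,0,
-0.008,0.0045,0.0054,0.01,8.15,-0.02,0,
-0.0086,0.0045,0.0042,0.01,8.15,-0.02,0,
-0.0091,0.0045,0.0029,0.01,8.15,-0.02,0,
-0.0095,0.0045,0.0016,0.01,8.15,-0.02,0,
```

```bash
cat >> fit.py <<'E'
X=[.4704,-.2361,.0726,.2042,.287,.3376]
E
python3 - <<'E'
from fit import *
b=bars(X)[0]
plan([*b[:2],.05],down(94.16),0,5)
E
```

```text
at [ 0.468  -0.2344  0.1394] jaw [93.93, [-0.004, 0.002, -1.0]] dist 0.142 rot deg [-0.12 -0.23 -0.23] ->min rows 2.849008997635929
0.0223,0.0178,-0.0003,-0.02,-0.05,-0.05,0,
0.0222,0.0178,-0.0003,-0.02,-0.05,-0.05,0,
0.0222,0.0178,-0.0003,-0.02,-0.05,-0.05,0,
0.0222,0.0178,-0.0003,-0.02,-0.05,-0.05,0,
0.0222,0.0179,-0.0004,-0.02,-0.05,-0.05,0,
```

Emit:
carry_out(motion=[0.03,0.005,0,0,0,0,0,0.035,0.01,0,0,0,0,0,0.03,0.025,-0.001,0,-0.1,0,0,0.014,0.025,-0.001,0,-0.1,-0.2,0,0.002,0.015,0,0,0,0,0])

```text
t: 13.7
tool_pos: [0.5783, -0.227, 0.0505]
orientation: [-1.565, -0.05, 0.061]
force: [-0.8, -0.2, -0.1]
opening: 0.0465
```

Emit:
carry_out(motion=[0,0,0,0,0,0,0,0,0,0,0,0,0,0,0,0,0,0,0,0,0,0,0,0,0,0,0,0,0,0,0,0,0,0,0])

```text
t: 14.2
tool_pos: [0.5734, -0.2261, 0.0478]
orientation: [-1.561, -0.043, 0.066]
force: [-0.8, -0.4, 0.4]
opening: 0.0463
```

Run:
```python
from fit import *
b=bars(X)[0]
plan([*b[:2],.0],down(94.16),0,3)
m=imaging.camera_model("wrist");im=imaging.read_camera("wrist")
for q in proj(m,bars(X)): cv2.circle(im,tuple(q.round().astype(int)),3,(0,0,255),-1)
cv2.imwrite("pics/w10.png",im)
```

```text
at [ 0.5734 -0.2261  0.0478] jaw [93.98, [-0.015, 0.008, -1.0]] dist 0.048 rot deg [-0.53 -0.17 -0.81] ->min rows 0.9635361007452955
0.002,0.0159,-0.001,-0.18,-0.06,-0.27,0,
0.0019,0.0159,-0.0009,-0.18,-0.06,-0.27,0,
0.0018,0.0159,-0.0009,-0.18,-0.06,-0.27,0,
```

View pics/w10.png

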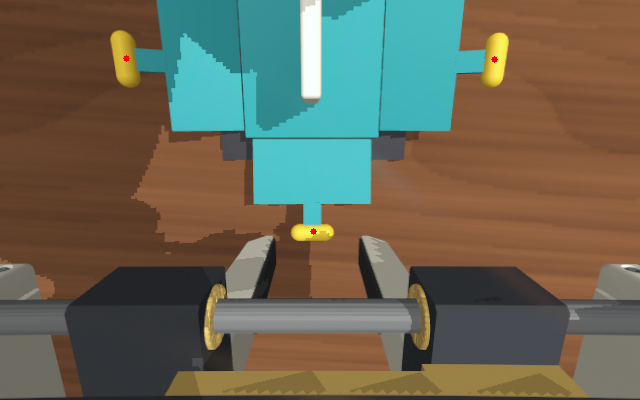

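The red dots (model prediction) sit on all three bars: (126,58), (494,59), (313,231). Descend on the far bar.

Emit:
carry_out(motion=[0.002,0.015,-0.001,-0.2,0,-0.3,0,0.002,0.016,-0.001,-0.2,0,-0.3,0,0.0015,0.012,0,0,0,-0.2,0,0,0.003,0,0,0,0,0,0,0,0,0,0,0,0])

```text
t: 14.75
tool_pos: [0.5819, -0.2297, 0.0056]
orientation: [-1.572, -0.06, 0.048]
force: [-0.0, -0.3, 0.0]
opening: 0.0464
```

Run:
```python
from fit import *
b=bars(X)[0]
plan([*b[:2],.0],down(94.16),0,2)
m=imaging.camera_model("wrist");im=imaging.read_camera("wrist")
cv2.imwrite("pics/w11.png",im)
```

```text
at [ 0.5819 -0.2297  0.0056] jaw [93.95, [0.008, -0.002, -1.0]] dist 0.007 rot deg [ 0.13 -0.21  0.44] ->min rows 0.13189729436692216
-0.0015,0.0028,0.0008,0.07,-0.11,0.22,0,
-0.0015,0.0028,0.0008,0.07,-0.11,0.22,0,
```

View pics/w11.png

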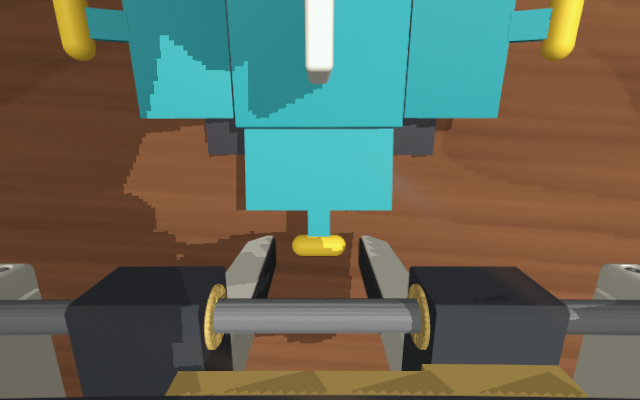

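Emit:
carry_out(motion=[-0.002,0.003,0.001,0,0,0.3,0,-0.001,0.003,0.0005,0,0,0.2,0,0,0.001,0,0,0,0,0,0,0,0,0,0,0,-0.4,0,0,0,0,0,0,-0.5], squeeze=5)

```text
t: 15.3
tool_pos: [0.5799, -0.2289, 0.0004]
orientation: [-1.574, -0.055, 0.054]
force: [0.1, 0.9, -0.2]
opening: 0.0349
```

Run:
```python
from fit import *
b=bars(X)[0]
plan([*b[:2],.0],down(94.16),0,2)
m=imaging.camera_model("wrist");im=imaging.read_camera("wrist")
cv2.imwrite("pics/w12.png",im[180:300,220:420])
```

```text
at [ 5.799e-01 -2.289e-01  4.000e-04] jaw [93.95, [0.001, -0.004, -1.0]] dist 0.001 rot deg [ 0.22 -0.21  0.04] ->min rows 0.03515470047126961
-0.0006,0.0002,0.0004,0.11,-0.1,0.02,0,
-0.0006,0.0002,0.0004,0.11,-0.1,0.02,0,
```

View pics/w12.png

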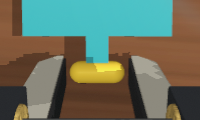

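Emit:
carry_out(motion=[0,0,0,0,0,0,-1,0,0,0,0,0,0,-1,0,0,0,0,0,0,-1,0,0,0,0,0,0,-1,0,0,0,0,0,0,-1], squeeze=6)

```text
t: 15.85
tool_pos: [0.5799, -0.229, 0.0005]
orientation: [-1.574, -0.055, 0.053]
force: [-0.7, 1.3, -0.9]
opening: 0.0292
```

```bash
cat > swing.py <<'E'
# waypoints of the bar from current TCP on the arc
from fit import *
import sys
i=int(sys.argv[1]);a1=float(sys.argv[2]);n=int(sys.argv[3]);jw=float(sys.argv[4]);dz=float(sys.argv[5])  # rep z = bar z + dz
s=robot.read_state();p=np.array(s["tool_pos"]);r=R.from_rotvec(s["orientation"])
yaw=X[2]+(0,np.pi/2,-np.pi/2)[i];u=np.array([np.cos(yaw),np.sin(yaw),0]);h=np.array([X[0],X[1],.011])+.045*u
d=p-[0,0,dz]-h; a0=np.arctan2(d[2],d@u);print("at",p.round(4),"angle",a0.round(3),"radius",np.hypot(d[2],d@u).round(4),"lateral",np.cross(u,d)[2].round(4),"op",round(s["opening"],4),"F",np.round(s["force"],1),"jaw",jaw(s),"t",s["t"])
rv=(r.inv()*down(jw)).as_rotvec();prev=p
for k in range(1,n+1):
    a=a0+(a1-a0)*k/n;q=h+.065*(np.cos(a)*u+np.sin(a)*np.array([0,0,1]))+[0,0,dz]
    ri=r*R.from_rotvec(rv*(k-1)/n)
    print(",".join(f"{v:g}" for v in list(ri.inv().apply(q-prev).round(4))+list(np.rad2deg(rv/n).round(2))+[-1]),end=",\n");prev=q
E
python3 swing.py 0 1.571 12 94.16 -.025
```

```text
at [ 5.799e-01 -2.290e-01  5.000e-04] angle 0.22 radius 0.0663 lateral -0.0008 op 0.0292 F [-0.7  1.3 -0.9] jaw [93.95, [0.001, -0.004, -1.0]] t 15.85
-0.0033,-0.0067,0.0008,0.02,-0.02,0,-1,
-0.0028,-0.0068,-0,0.02,-0.02,0,-1,
-0.0035,-0.0064,-0,0.02,-0.02,0,-1,
-0.0042,-0.006,-0,0.02,-0.02,0,-1,
-0.0049,-0.0055,-0,0.02,-0.02,0,-1,
-0.0054,-0.0049,-0,0.02,-0.02,0,-1,
-0.006,-0.0042,-0,0.02,-0.02,0,-1,
-0.0064,-0.0036,-0,0.02,-0.02,0,-1,
-0.0068,-0.0028,-0,0.02,-0.02,0,-1,
-0.007,-0.002,-0,0.02,-0.02,0,-1,
-0.0072,-0.0012,-0,0.02,-0.02,0,-1,
-0.0073,-0.0004,-0,0.02,-0.02,0,-1,
```

Emit:
carry_out(motion=[-0.003,-0.0067,0.0008,0,0,0,-1,-0.0028,-0.0068,0,0,0,0,-1,-0.0035,-0.0064,0,0,0,0,-1,-0.0042,-0.006,0,0,0,0,-1,-0.0049,-0.0055,0,0,0,0,-1])

```text
t: 16.35
tool_pos: [0.5605, -0.2294, 0.0345]
orientation: [-1.574, -0.055, 0.053]
force: [0.3, -0.9, -1.6]
opening: 0.0293
```

```bash
python3 swing.py 0 1.571 7 94.16 -.025
```

```text
at [ 0.5605 -0.2294  0.0345] angle 0.819 radius 0.0664 lateral 0.0001 op 0.0293 F [ 0.3 -0.9 -1.6] jaw [93.97, [0.001, -0.004, -1.0]] t 16.35
-0.0063,-0.0035,-0.0002,0.03,-0.03,0.01,-1,
-0.0058,-0.0039,-0,0.03,-0.03,0.01,-1,
-0.0062,-0.0032,-0,0.03,-0.03,0.01,-1,
-0.0065,-0.0026,-0,0.03,-0.03,0.01,-1,
-0.0067,-0.0019,-0,0.03,-0.03,0.01,-1,
-0.0069,-0.0011,-0,0.03,-0.03,0.01,-1,
-0.007,-0.0004,-0,0.03,-0.03,0.01,-1,
```

Emit:
carry_out(motion=[-0.0058,-0.0035,0,0,0,0,-1,-0.0058,-0.0036,0,0,0,0,-1,-0.0062,-0.003,0,0,0,0,-1,-0.0065,-0.0025,0,0,0,0,-1,-0.0066,-0.0018,0,0,0,0,-1])

```text
t: 16.85
tool_pos: [0.5281, -0.2319, 0.052]
orientation: [-1.575, -0.058, 0.051]
force: [-0.1, -0.8, -0.2]
opening: 0.0293
```

```bash
python3 swing.py 0 1.571 3 94.16 -.025
```

```text
at [ 0.5281 -0.2319  0.052 ] angle 1.378 radius 0.0672 lateral -0.0 op 0.0293 F [-0.1 -0.8 -0.2] jaw [93.96, [0.005, -0.005, -1.0]] t 16.85
-0.0046,0.0015,0,0.1,-0.07,0.08,-1,
-0.0042,-0.0004,-0,0.1,-0.07,0.08,-1,
-0.0042,-0.0001,-0,0.1,-0.07,0.08,-1,
```

Emit:
carry_out(motion=[-0.0045,0,0,0,0,0,-1,-0.0045,0,0,0,0,0,-1,-0.004,0,0,0,0,0,-1,0,0,0,0,0,0,-1,0,0,0,0,0,0,-1])

```text
t: 17.35
tool_pos: [0.5138, -0.2331, 0.0532]
orientation: [-1.576, -0.059, 0.049]
force: [0.9, 1.2, 3.6]
opening: 0.0294
```

```bash
python3 swing.py 0 1.571 3 94.16 -.025;python3 - <<'E'
from fit import *
for c in ("scene","wrist"): im=imaging.read_camera(c);cv2.imwrite(f"pics/{c}13.png",cv2.resize(im[120:230,220:380],None,fx=4,fy=4) if c=="scene" else im)
E
```

```text
at [ 0.5138 -0.2331  0.0532] angle 1.593 radius 0.0672 lateral -0.0002 op 0.0294 F [0.9 1.2 3.6] jaw [93.93, [0.006, -0.005, -1.0]] t 17.35
0.0005,0.0022,0.0002,0.11,-0.08,0.11,-1,
0.0005,-0,0,0.11,-0.08,0.11,-1,
0.0005,-0,0,0.11,-0.08,0.11,-1,
```

View pics/scene13.png

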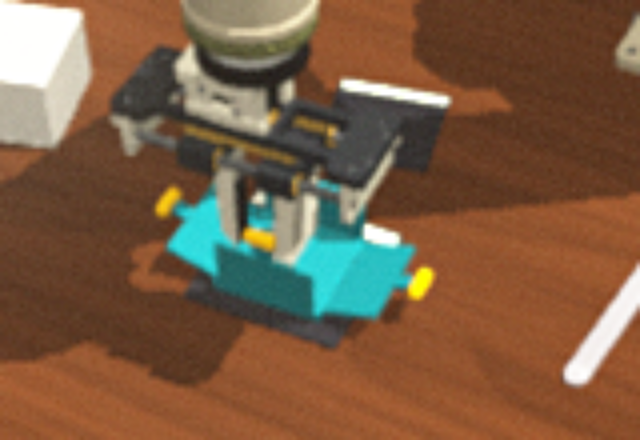

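View pics/wrist13.png

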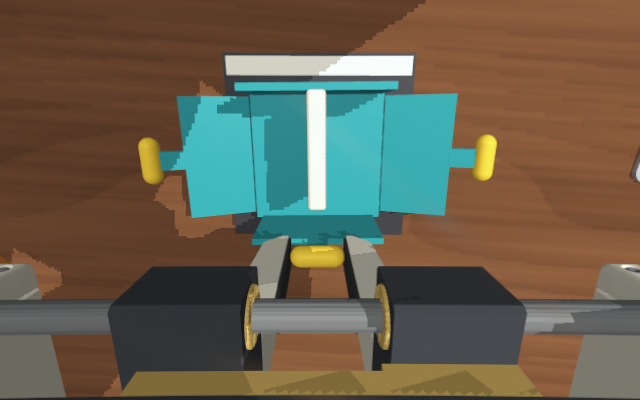

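Emit:
carry_out(motion=[0,0.001,0,0,0,0,-0.2,0,0,0,0,0,0,0,0,0,0,0,0,0,0,0,-0.005,0,0,0,0,0,0,-0.02,0,0,0,0,0])

```text
t: 17.95
tool_pos: [0.51, -0.2311, 0.0721]
orientation: [-1.571, -0.051, 0.057]
force: [-0.5, 0.5, 0.5]
opening: 0.0459
```

Emit:
carry_out(motion=[0,-0.03,0,0,0,0,0,0,-0.02,0,0,0,0,0,0,-0.01,0,0,0,0,0,0,0,0,0,0,0,0,0,0,0,0,0,0,0])

```text
t: 18.45
tool_pos: [0.5107, -0.2315, 0.1364]
orientation: [-1.572, -0.053, 0.056]
force: [0.4, 0.0, 0.1]
opening: 0.0467
```

Run:
```python
from fit import *
X[3]=1.571
x=observe(("wrist","scene","top"),X);b=bars(x);print(b.round(4))
for c in ("wrist",): im=imaging.read_camera(c);cv2.imwrite(f"pics/{c}14.png",im)
plan([*b[1][:2],.09],down(4.3),0,11)
```

```text
wrist 1 [434.5 148.8] 416
wrist 2 [195.4 151. ] 415
wrist 0 [315. 215.] 504
scene 2 [261.5 170.2] 22
scene 0 [285.3 179.1] 30
scene 1 [324.7 190.3] 31
fit [ 0.4693 -0.236   0.0798  1.546   0.2869  0.3073] res [-0.2 -0.1  0.3 -0.   0.1 -0.2 -0.  -0.1 -0.3  0.2 -0.2  0. ]
[[ 0.5158 -0.2323  0.076 ]
 [ 0.4607 -0.129   0.0294]
 [ 0.4778 -0.3427  0.0307]]
at [ 0.5102 -0.2312  0.1356] jaw [93.95, [-0.003, -0.001, -1.0]] dist 0.122 rot deg [ 0.2  89.65 -0.1 ] ->min rows 10.4368017671477
-0.0038,0.0041,0.0096,0.02,8.15,-0.01,0,
-0.0052,0.0041,0.0089,0.02,8.15,-0.01,0,
-0.0064,0.0041,0.0081,0.02,8.15,-0.01,0,
-0.0075,0.0042,0.0071,0.02,8.15,-0.01,0,
-0.0084,0.0042,0.006,0.02,8.15,-0.01,0,
-0.0092,0.0042,0.0047,0.02,8.15,-0.01,0,
-0.0097,0.0042,0.0034,0.02,8.15,-0.01,0,
-0.0101,0.0042,0.002,0.02,8.15,-0.01,0,
-0.0103,0.0042,0.0005,0.02,8.15,-0.01,0,
-0.0103,0.0041,-0.0009,0.02,8.15,-0.01,0,
-0.01,0.0041,-0.0024,0.02,8.15,-0.01,0,
```

View pics/wrist14.png

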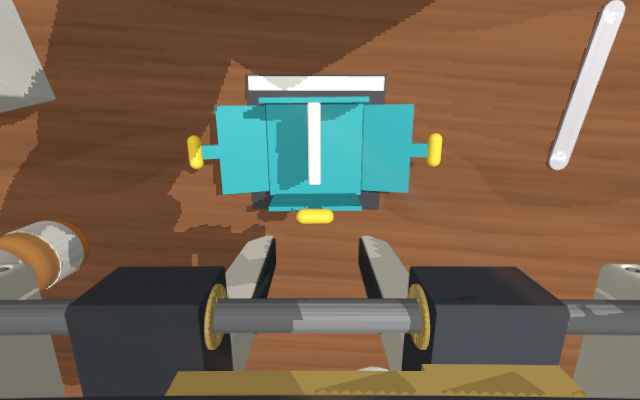

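Emit:
carry_out(motion=[-0.004,0.003,0.0096,0,8.3,0,0,-0.005,0.003,0.009,0,8.3,0,0,-0.0065,0.003,0.008,0,8.3,0,0,-0.0075,0.003,0.007,0,8.3,0,0,-0.0085,0.003,0.006,0,8.3,0,0])

```text
t: 19.15
tool_pos: [0.4851, -0.1831, 0.1157]
orientation: [-1.507, 0.538, -0.524]
force: [-0.3, 0.8, 0.3]
opening: 0.0466
```

```bash
sed -i 's/^X=.*/X=[.4695,-.236,.077,1.546,.287,.315]/' fit.py
python3 - <<'E'
from fit import *
b=bars(X);plan([*b[1][:2],.09],down(4.4),0,6)
E
```

```text
at [ 0.4851 -0.1831  0.1157] jaw [51.16, [-0.009, 0.001, -1.0]] dist 0.065 rot deg [ 0.43 46.75 -0.32] ->min rows 5.443187128644695
-0.0087,0.0043,0.0045,0.07,7.79,-0.05,0,
-0.0093,0.0043,0.0033,0.07,7.79,-0.05,0,
-0.0096,0.0043,0.002,0.07,7.79,-0.05,0,
-0.0098,0.0043,0.0007,0.07,7.79,-0.05,0,
-0.0098,0.0043,-0.0007,0.07,7.79,-0.05,0,
-0.0096,0.0043,-0.002,0.07,7.79,-0.05,0,
```

Emit:
carry_out(motion=[-0.009,0.003,0.0045,0,8.4,0,0,-0.0095,0.003,0.0033,0,8.4,0,0,-0.0098,0.003,0.002,0,8.4,0,0,-0.0098,0.003,0.0005,0,8.4,0,0,-0.0098,0.003,-0.001,0,8.4,0,0])

```text
t: 19.65
tool_pos: [0.4615, -0.1341, 0.0957]
orientation: [-1.281, 1.117, -1.092]
force: [0.9, 0.2, -0.4]
opening: 0.0464
```

Run:
```python
from fit import *
b=bars(X);plan([*b[1][:2],.05],down(4.4),0,3)
```

```text
at [ 0.4615 -0.1341  0.0957] jaw [8.19, [-0.016, 0.004, -1.0]] dist 0.046 rot deg [ 0.88  3.78 -0.35] ->min rows 0.9202161153504886
-0.0016,0.0152,0.0004,0.29,1.26,-0.12,0,
-0.0016,0.0152,0.0003,0.29,1.26,-0.12,0,
-0.0017,0.0152,0.0002,0.29,1.26,-0.12,0,
```

Emit:
carry_out(motion=[-0.0016,0.012,0.0004,0.3,1.3,-0.1,0,-0.0016,0.015,0.0003,0.3,1.3,-0.1,0,-0.0016,0.012,0,0.3,1.2,-0.1,0,0,0.003,0,0,0,0,0,0,0,0,0,0,0,0])

```text
t: 20.15
tool_pos: [0.458, -0.1265, 0.0487]
orientation: [-1.243, 1.163, -1.153]
force: [-1.3, -1.3, -0.1]
opening: 0.0461
```

Run:
```python
from fit import *
x=observe(("wrist","scene"),X);b=bars(x);print(b.round(4))
plan([*b[1][:2],b[1][2]-.025],down(4.4),0,4)
cv2.imwrite("pics/w15.png",imaging.read_camera("wrist"))
```

```text
wrist 1 [319.9 232. ] 690
scene 0 [284.8 179.1] 26
scene 1 [324.6 190.8] 28
fit [ 0.469  -0.2365  0.0703  1.5519  0.2765  0.315 ] res [ 0.  -0.1  0.   0.  -0.3 -0.2]
[[ 0.5151 -0.2332  0.076 ]
 [ 0.4614 -0.1292  0.0287]
 [ 0.4765 -0.343   0.0311]]
at [ 0.4586 -0.1267  0.0494] jaw [4.0, [-0.004, 0.003, -1.0]] dist 0.046 rot deg [ 0.22 -0.4  -0.18] ->min rows 0.9170304716374025
0.0007,0.0114,0.0007,0.06,-0.1,-0.05,0,
0.0007,0.0114,0.0007,0.06,-0.1,-0.05,0,
0.0007,0.0114,0.0007,0.06,-0.1,-0.05,0,
0.0007,0.0114,0.0007,0.06,-0.1,-0.05,0,
```

View pics/w15.png

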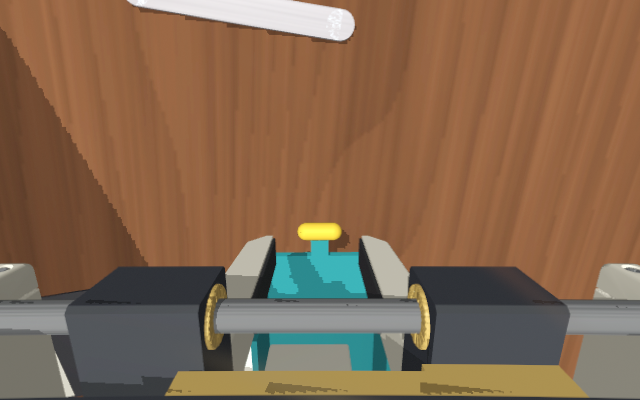

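Emit:
carry_out(motion=[0.0007,0.013,0.0007,0,-0.1,0,0,0.0007,0.015,0.0007,0.1,-0.1,-0.1,0,0.0007,0.012,0.0007,0,-0.1,0,0,0,0.004,0,0,0,0,0,0,0,0,0,0,0,0])

```text
t: 20.8
tool_pos: [0.4632, -0.1301, 0.0044]
orientation: [-1.243, 1.151, -1.155]
force: [-0.2, 0.5, -0.4]
opening: 0.0465
```

Run:
```python
from fit import *
b=bars(X);plan([.4614,-.1292,.004],down(4.4),0,2)
```

```text
at [ 0.4632 -0.1301  0.0044] jaw [4.34, [0.002, -0.001, -1.0]] dist 0.002 rot deg [-0.13 -0.06  0.04] ->min rows 0.04140090649349317
-0.0005,0.0002,-0.0009,-0.06,-0.03,0.02,0,
-0.0005,0.0002,-0.0009,-0.06,-0.03,0.02,0,
```

Emit:
carry_out(motion=[-0.0005,0,-0.0009,0,0,0,-1,-0.0005,0,-0.0009,0,0,0,-1,0,0,0,0,0,0,-1,0,0,0,0,0,0,-1,0,0,0,0,0,0,-1], squeeze=6)

```text
t: 21.3
tool_pos: [0.4615, -0.1294, 0.0055]
orientation: [-1.243, 1.151, -1.155]
force: [-1.2, 0.7, -0.5]
opening: 0.0292
```

```bash
python3 swing.py 1 1.571 11 4.4 -.025
```

```text
at [ 0.4615 -0.1294  0.0055] angle 0.305 radius 0.0649 lateral -0.0003 op 0.0292 F [-1.2  0.7 -0.5] jaw [4.34, [0.003, -0.001, -1.0]] t 21.3
0.0025,-0.007,-0.0002,-0.01,-0.01,0.01,-1,
0.0034,-0.0066,0,-0.01,-0.01,0.01,-1,
0.0042,-0.0062,0,-0.01,-0.01,0.01,-1,
0.0049,-0.0057,0,-0.01,-0.01,0.01,-1,
0.0055,-0.0051,0,-0.01,-0.01,0.01,-1,
0.006,-0.0044,0,-0.01,-0.01,0.01,-1,
0.0065,-0.0037,0,-0.01,-0.01,0.01,-1,
0.0069,-0.0029,0,-0.01,-0.01,0.01,-1,
0.0072,-0.0021,0,-0.01,-0.01,0.01,-1,
0.0074,-0.0013,0,-0.01,-0.01,0.01,-1,
0.0075,-0.0004,0,-0.01,-0.01,0.01,-1,
```

Emit:
carry_out(motion=[0.0025,-0.007,0,0,0,0,-1,0.0034,-0.0066,0,0,0,0,-1,0.004,-0.0062,0,0,0,0,-1,0.0047,-0.0057,0,0,0,0,-1,0.0053,-0.005,0,0,0,0,-1])

```text
t: 21.8
tool_pos: [0.4631, -0.1507, 0.0387]
orientation: [-1.244, 1.15, -1.155]
force: [-1.0, -0.4, -3.3]
opening: 0.029
```

```bash
python3 swing.py 1 1.571 6 4.4 -.025
```

```text
at [ 0.4631 -0.1507  0.0387] angle 0.915 radius 0.0665 lateral -0.0001 op 0.029 F [-1.  -0.4 -3.3] jaw [4.39, [0.003, -0.002, -1.0]] t 21.8
0.0068,-0.0028,-0.0001,-0.03,-0,0.02,-1,
0.0063,-0.0033,0,-0.03,-0,0.02,-1,
0.0066,-0.0026,0,-0.03,-0,0.02,-1,
0.0068,-0.0019,0,-0.03,-0,0.02,-1,
0.007,-0.0012,0,-0.03,-0,0.02,-1,
0.0071,-0.0004,0,-0.03,-0,0.02,-1,
```

Emit:
carry_out(motion=[0.006,-0.0022,0,0,0,0,-1,0.006,-0.0025,0,0,0,0,-1,0.0065,-0.0022,0,0,0,0,-1,0.0066,-0.0015,0,0,0,0,-1,0.0066,-0.001,0,0,0,0,-1])

```text
t: 22.3
tool_pos: [0.4658, -0.1849, 0.0506]
orientation: [-1.243, 1.15, -1.155]
force: [-2.2, 0.4, 1.4]
opening: 0.029
```

```bash
python3 swing.py 1 1.571 2 4.4 -.025
```

```text
at [ 0.4658 -0.1849  0.0506] angle 1.474 radius 0.0649 lateral -0.0002 op 0.029 F [-2.2  0.4  1.4] jaw [4.38, [0.003, -0.001, -1.0]] t 22.3
0.0031,-0.0003,-0.0002,-0.09,-0.01,0.03,-1,
0.0031,-0.0001,0,-0.09,-0.01,0.03,-1,
```

Emit:
carry_out(motion=[0.003,0,0,0,0,0,-1,0.0035,0,0,0,0,0,-1,0.002,0,0,0,0,0,-1,0,0,0,0,0,0,-1,0,0,0,0,0,0,-1])

```text
t: 22.8
tool_pos: [0.4666, -0.1948, 0.0506]
orientation: [-1.242, 1.151, -1.155]
force: [-2.8, 1.5, 3.6]
opening: 0.0289
```

```bash
python3 swing.py 1 1.571 2 4.4 -.025
python3 - <<'E'
from fit import *
for c in ("scene","wrist"): im=imaging.read_camera(c);cv2.imwrite(f"pics/{c}16.png",cv2.resize(im[120:230,220:380],None,fx=4,fy=4) if c=="scene" else im)
E
```

```text
at [ 0.4666 -0.1948  0.0506] angle 1.628 radius 0.0647 lateral -0.0002 op 0.0289 F [-2.8  1.5  3.6] jaw [4.31, [0.003, -0.0, -1.0]] t 22.8
-0.0018,-0.0004,-0.0002,-0.09,-0.05,0.01,-1,
-0.0018,-0,-0,-0.09,-0.05,0.01,-1,
```

View pics/scene16.png

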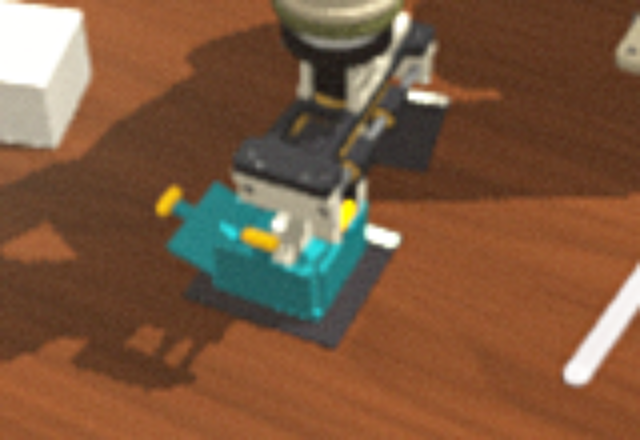

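View pics/wrist16.png

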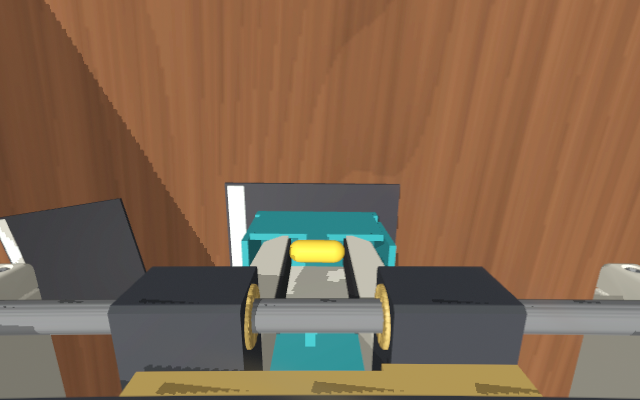

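Emit:
carry_out(motion=[0,0,0,0,0,0,-0.2,0,0,0,0,0,0,0,0,0,0,0,0,0,0,0,-0.005,0,0,0,0,0,0,-0.02,0,0,0,0,0])

```text
t: 23.4
tool_pos: [0.4647, -0.1938, 0.0727]
orientation: [-1.243, 1.154, -1.152]
force: [-0.6, 0.7, 0.1]
opening: 0.0463
```

Emit:
carry_out(motion=[0,-0.03,0,0,0,0,0,0,-0.02,0,0,0,0,0,0.02,0,0,0,0,0,0,0.02,0,0,0,0,0,0,0,0,0,0,0,0,0])

```text
t: 23.9
tool_pos: [0.4702, -0.2355, 0.13]
orientation: [-1.243, 1.147, -1.157]
force: [-0.3, -0.5, -1.0]
opening: 0.0467
```

Run:
```python
from fit import *
X[4]=1.571
x=observe(("wrist","scene","top"),X);b=bars(x);print(b.round(4))
for c in ("wrist","scene"): im=imaging.read_camera(c);cv2.imwrite(f"pics/{c}17.png",im)
plan([*b[2][:2],.12],down(4.4),0,6)
```

```text
wrist 1 [315.3 155.4] 572
wrist 0 [374.  213.6] 521
wrist 2 [312.9 296.6] 41
scene 1 [305.5 173.3] 32
scene 0 [285.1 179.2] 27
fit [ 0.4697 -0.2357  0.0629  1.5465  1.5786  0.1402] res [-0.1 -0.1 -0.1 -0.2  0.   0.  -0.2  0.3 -0.4  0.1]
[[ 0.5162 -0.2328  0.076 ]
 [ 0.4669 -0.1913  0.076 ]
 [ 0.4766 -0.3449  0.0201]]
at [ 0.4694 -0.2327  0.1285] jaw [4.53, [0.003, -0.0, -1.0]] dist 0.113 rot deg [-0.19  0.13  0.02] ->min rows 2.253446967116613
0.0187,0.0014,-0.0003,-0.03,0.02,0,0,
0.0187,0.0014,-0.0003,-0.03,0.02,0,0,
0.0187,0.0014,-0.0003,-0.03,0.02,0,0,
0.0187,0.0014,-0.0003,-0.03,0.02,0,0,
0.0187,0.0014,-0.0003,-0.03,0.02,0,0,
0.0187,0.0014,-0.0003,-0.03,0.02,0,0,
```

View pics/wrist17.png

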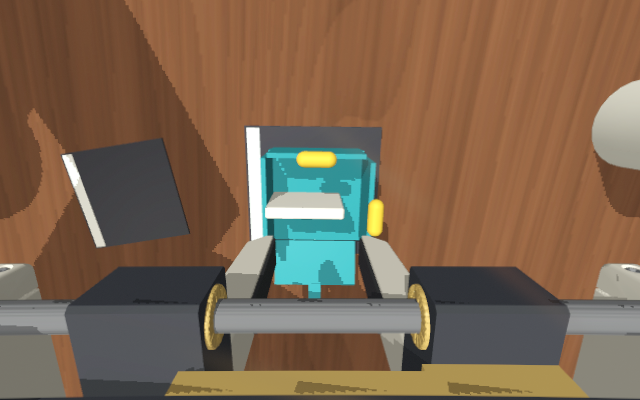

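View pics/scene17.png

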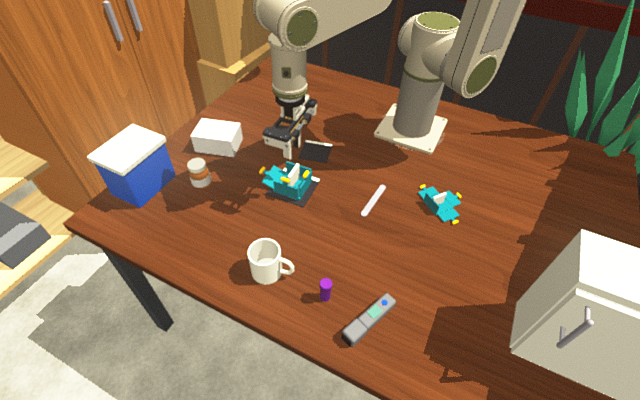

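Emit:
carry_out(motion=[0.02,0,0,0,0,0,0,0.03,0,0,0,0,0,0,0.03,0.01,0,0,0,0,0,0.02,0.03,0,0,0,0,0,0.008,0.03,0,0,0,0,0])

```text
t: 24.65
tool_pos: [0.4825, -0.347, 0.062]
orientation: [-1.246, 1.135, -1.157]
force: [0.2, -0.3, 0.3]
opening: 0.0467
```

Emit:
carry_out(motion=[0,0,0,0,0,0,0,0,0,0,0,0,0,0,0,0,0,0,0,0,0,0,0,0,0,0,0,0,0,0,0,0,0,0,0])

```text
t: 25.15
tool_pos: [0.481, -0.3468, 0.061]
orientation: [-1.246, 1.139, -1.153]
force: [0.3, -0.1, -1.0]
opening: 0.0469
```

```bash
sed -i 's/^X=.*/X=[.4696,-.236,.068,1.546,1.571,.315]/' fit.py
python3 - <<'E'
from fit import *
x=observe(("wrist","scene"),X);b=bars(x);print(b.round(4))
cv2.imwrite("pics/w18.png",imaging.read_camera("wrist"))
plan([*b[2][:2],b[2][2]-.025],down(4.2),0,4)
E
```

```text
wrist 0 [409.1  33.9] 1638
wrist 2 [309.2 216.9] 640
scene 2 [261.8 169.5] 27
scene 1 [305.5 173.4] 31
scene 0 [285.1 179.2] 27
fit [ 0.4685 -0.2363  0.0776  1.5261  1.5748  0.3421] res [-0.1  0.   0.  -0.2 -0.1 -0.   0.  -0.1 -0.3  0.2]
[[ 0.5162 -0.2326  0.0759]
 [ 0.465  -0.1917  0.076 ]
 [ 0.4767 -0.3422  0.0328]]
at [ 0.4809 -0.3469  0.0607] jaw [4.87, [0.007, -0.004, -1.0]] dist 0.053 rot deg [-0.4   0.67  0.27] ->min rows 1.0643899647548032
-0.0013,0.0132,-0.001,-0.1,0.17,0.07,0,
-0.0013,0.0132,-0.001,-0.1,0.17,0.07,0,
-0.0013,0.0132,-0.001,-0.1,0.17,0.07,0,
-0.0013,0.0132,-0.001,-0.1,0.17,0.07,0,
```

View pics/w18.png

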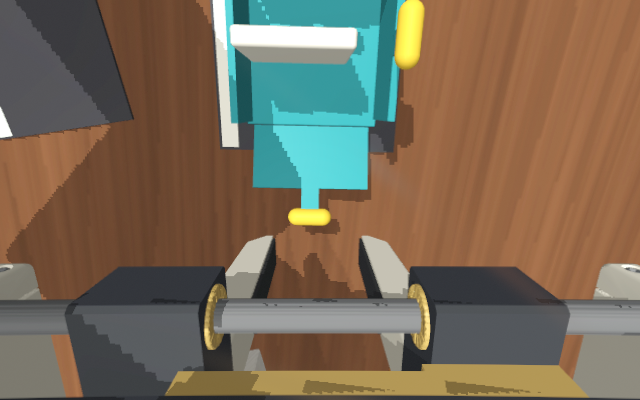

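Emit:
carry_out(motion=[-0.0015,0.014,-0.0012,-0.1,0.2,0.1,0,-0.0015,0.016,-0.0012,-0.1,0.2,0.1,0,-0.0013,0.014,-0.001,-0.1,0.2,0,0,-0.001,0.006,-0.001,0,0,0,0,0,0,0,0,0,0,0])

```text
t: 25.8
tool_pos: [0.475, -0.3404, 0.0049]
orientation: [-1.243, 1.155, -1.154]
force: [-0.2, 0.3, 0.4]
opening: 0.0467
```

Run:
```python
from fit import *
plan([.4767,-.3422,.0075],down(4.2),0,2)
cv2.imwrite("pics/w19.png",imaging.read_camera("wrist")[170:310,200:440])
```

```text
at [ 0.475  -0.3404  0.0049] jaw [4.24, [-0.0, 0.001, -1.0]] dist 0.004 rot deg [ 0.01  0.04 -0.03] ->min rows 0.07171806682784189
0.001,-0.0013,0.0008,0.01,0.02,-0.02,0,
0.001,-0.0013,0.0008,0.01,0.02,-0.02,0,
```

View pics/w19.png

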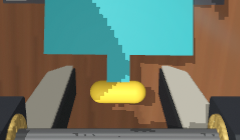

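Emit:
carry_out(motion=[0.001,-0.0012,0.0008,0,0,0,-1,0.001,-0.0012,0.0008,0,0,0,-1,0,0,0,0,0,0,-1,0,0,0,0,0,0,-1,0,0,0,0,0,0,-1], squeeze=6)

```text
t: 26.35
tool_pos: [0.4777, -0.343, 0.0093]
orientation: [-1.243, 1.154, -1.155]
force: [-0.7, 1.2, -1.2]
opening: 0.0291
```

```bash
sed -i 's/^X=.*/X=[.469,-.2362,.074,1.546,1.571,.33]/' fit.py;python3 swing.py 2 1.571 11 4.2 -.025
```

```text
at [ 0.4777 -0.343   0.0093] angle 0.358 radius 0.0663 lateral 0.0008 op 0.0291 F [-0.7  1.2 -1.2] jaw [4.24, [0.001, -0.0, -1.0]] t 26.35
-0.0041,-0.0061,-0.0008,-0.01,0,0,-1,
-0.0036,-0.0062,0,-0.01,0,0,-1,
-0.0042,-0.0058,0,-0.01,0,0,-1,
-0.0049,-0.0053,0,-0.01,0,0,-1,
-0.0054,-0.0047,0,-0.01,0,0,-1,
-0.0059,-0.0041,0,-0.01,0,0,-1,
-0.0063,-0.0034,-0,-0.01,0,0,-1,
-0.0066,-0.0027,-0,-0.01,0,0,-1,
-0.0069,-0.0019,-0,-0.01,0,0,-1,
-0.0071,-0.0012,-0,-0.01,0,0,-1,
-0.0072,-0.0004,-0,-0.01,0,0,-1,
```

Emit:
carry_out(motion=[-0.0035,-0.0061,0,0,0,0,-1,-0.0036,-0.0062,0,0,0,0,-1,-0.0042,-0.0057,0,0,0,0,-1,-0.0048,-0.0052,0,0,0,0,-1,-0.0053,-0.0045,0,0,0,0,-1])

```text
t: 26.85
tool_pos: [0.4759, -0.321, 0.0397]
orientation: [-1.243, 1.153, -1.157]
force: [-0.3, -0.0, -1.6]
opening: 0.0291
```

```bash
python3 swing.py 2 1.571 6 4.2 -.025
```

```text
at [ 0.4759 -0.321   0.0397] angle 0.93 radius 0.067 lateral 0.0006 op 0.0291 F [-0.3 -0.  -1.6] jaw [4.2, [0.001, -0.001, -1.0]] t 26.85
-0.007,-0.0023,-0.0006,-0.01,-0,0.01,-1,
-0.0062,-0.0032,-0,-0.01,-0,0.01,-1,
-0.0065,-0.0025,-0,-0.01,-0,0.01,-1,
-0.0067,-0.0018,-0,-0.01,-0,0.01,-1,
-0.0069,-0.0011,-0,-0.01,-0,0.01,-1,
-0.0069,-0.0004,-0,-0.01,-0,0.01,-1,
```

Emit:
carry_out(motion=[-0.006,-0.0022,0,0,0,0,-1,-0.006,-0.0028,0,0,0,0,-1,-0.0064,-0.0022,0,0,0,0,-1,-0.0065,-0.0015,0,0,0,0,-1,-0.0066,-0.001,0,0,0,0,-1])

```text
t: 27.35
tool_pos: [0.4739, -0.2883, 0.0524]
orientation: [-1.245, 1.15, -1.16]
force: [-2.4, -0.9, 0.9]
opening: 0.029
```

```bash
python3 swing.py 2 1.571 2 4.2 -.025
```

```text
at [ 0.4739 -0.2883  0.0524] angle 1.461 radius 0.0668 lateral 0.0011 op 0.029 F [-2.4 -0.9  0.9] jaw [4.21, [0.003, -0.005, -1.0]] t 27.35
-0.0038,0.0015,-0.0011,-0.08,0,0.15,-1,
-0.0036,-0.0001,-0,-0.08,0,0.15,-1,
```

Emit:
carry_out(motion=[-0.0035,0.0003,0,0,0,0,-1,-0.0035,0.0003,0,0,0,0,-1,-0.002,0,0,0,0,0,-1,0,0,0,0,0,0,-1,0,0,0,0,0,0,-1])

```text
t: 27.85
tool_pos: [0.4735, -0.2781, 0.0524]
orientation: [-1.245, 1.149, -1.16]
force: [-2.4, -2.2, 3.0]
opening: 0.0286
```

```bash
python3 swing.py 2 1.571 2 4.2 -.025
python3 - <<'E'
from fit import *
cv2.imwrite("pics/w20.png",imaging.read_camera("wrist"))
E
```

```text
at [ 0.4735 -0.2781  0.0524] angle 1.615 radius 0.0665 lateral 0.0014 op 0.0286 F [-2.4 -2.2  3. ] jaw [4.26, [0.004, -0.006, -1.0]] t 27.85
0.0015,0.0014,-0.0014,-0.1,0.03,0.18,-1,
0.0014,-0,0,-0.1,0.03,0.18,-1,
```

View pics/w20.png

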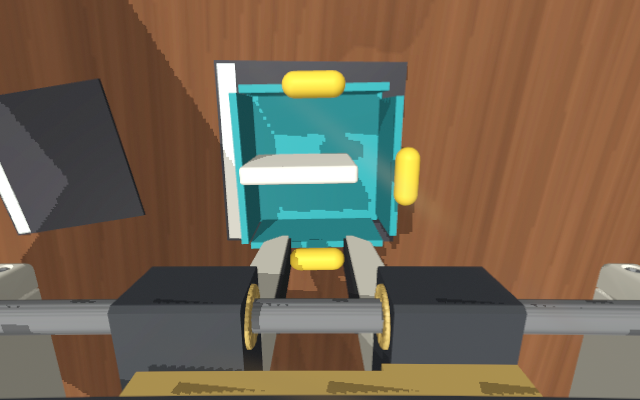

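All three walls upright. Release and back off upward.

Emit:
carry_out(motion=[0,0,0,0,0,0,-0.2,0,0,0,0,0,0,0,0,0,0,0,0,0,0,0,-0.005,0,0,0,0,0,0,-0.02,0,0,0,0,0])

```text
t: 28.4
tool_pos: [0.4711, -0.275, 0.0734]
orientation: [-1.244, 1.156, -1.153]
force: [0.5, 0.0, -0.8]
opening: 0.0463
```

Emit:
carry_out(motion=[0,-0.03,0,0,0,0,0,0,-0.03,0,0,0,0,0,0,-0.03,0,0,0,0,0,0,-0.015,0,0,0,0,0,0,0,0,0,0,0,0])

```text
t: 28.9
tool_pos: [0.472, -0.2749, 0.1857]
orientation: [-1.243, 1.154, -1.154]
force: [0.4, -0.4, -0.0]
opening: 0.0464
```

Emit:
carry_out(motion=[0.02,0,0,0,0,0,0,0.03,0,0,0,0,0,0,0.02,0,0,0,0,0,0,0,0,0,0,0,0,0,0,0,0,0,0,0,0])

```text
t: 29.4
tool_pos: [0.4769, -0.3449, 0.1822]
orientation: [-1.242, 1.155, -1.151]
force: [0.1, 0.1, 0.1]
opening: 0.0466
```

Run:
```python
from fit import *
X[5]=1.571
x=observe(("wrist","scene"),X);print(bars(x).round(4),"offset",np.hypot(*(x[:2]-MT)),x[2]-np.radians(MY))
for c in ("wrist","scene","top"):
    cv2.imwrite(f"pics/{c}21.png",imaging.read_camera(c))
m=imaging.camera_model("top")
for n in ["depressor","pill_tube","mug","jar","thermometer","gauze_box"]:
    for o in models.outline_of("top",n)[:1]: print(n,at_z(m,[o["pixel"]],.01)[0].round(3))
s=robot.read_state();print(s["t"],s["force"],s["dq"])
```

```text
wrist 1 [316.9   9.2] 589
wrist 0 [373.   68.7] 499
wrist 2 [318.4 125.5] 393
scene 2 [278.6 165. ] 29
scene 1 [305.7 173.2] 31
scene 0 [285.6 179.4] 29
fit [ 0.4699 -0.2347  0.0903  1.5452  1.577   1.5598] res [-0.1  0.1 -0.2 -0.1 -0.2 -0.1 -0.3  0.3  0.1  0.4 -0.2  0.3]
[[ 0.5164 -0.2305  0.076 ]
 [ 0.4659 -0.1903  0.076 ]
 [ 0.4741 -0.2802  0.076 ]] offset 0.003045177599177067 0.023952004197302007
depressor [0.398 0.001 0.01 ]
pill_tube [0.767 0.032 0.01 ]
mug [ 0.771 -0.15   0.01 ]
thermometer [0.783 0.133 0.01 ]
gauze_box [ 0.401 -0.62   0.01 ]
29.95 [ 0.42124737 -0.23782641  0.5838826 ] [-0.00412352  0.00226397 -0.00059333 -0.00154269 -0.00226519 -0.00309135]
```

View pics/wrist21.png

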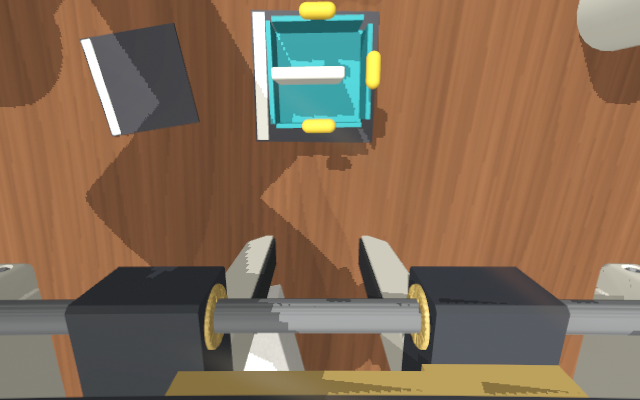

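View pics/scene21.png

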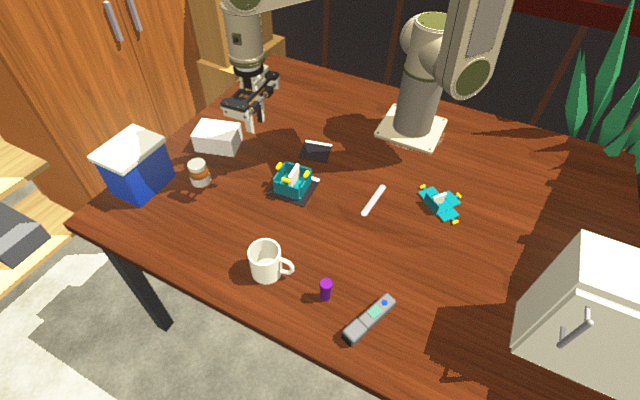

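```bash
python3 -c "
from plant import robot
print(robot.close_job())"
```

```text
the job is handed in; nothing more can be done
None
```

I carried the larger teal caddy to the larger mat, set it down with its back wall at the stripe and let go. I then raised the far, left and right walls by their yellow bars and handed the job in at about 30 s of the 72 s allowed.

**Last checks**
- **Position:** a fit to the scene and wrist pictures put the caddy about 3 mm from the mat's centre and turned about 0.02 rad from it.
- **Walls:** the fit gave 1.55 rad (far), 1.58 rad (left) and 1.56 rad (right), all above the 1.40 rad needed.
- **Gripper:** clear of the caddy, with wrist force readings near zero.
- **Bystanders:** in the scene picture all six look where they were at the start.

**What failed or disagreed**
- **Fingertips:** in the pictures the tips stood about 14 mm behind the reported TCP, not 19 mm ahead of it. My first grasp closed just above the carrying plate without moving the caddy. I worked with a 33 mm offset after that, and the later grips held.
- **Top camera:** its last reading put the gauze box about 55 mm from where it first was, and it did not report the jar at all. I put the box reading down to the arm blocking the view, because the scene picture shows both in place.

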